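# Change over the concrete cores in the resistivity cradle

### The arm

A 7-joint arm with a two-finger parallel gripper is mounted at the origin on a cart in front of the work surface, level with it; the furniture and walls round the work are solid. World frame = base frame: x ahead of the robot, y to its left, z up, the work surface at z = 0. Lengths are in m, angles in rad, forces in N, time in s.
With the tool pointing down it reaches from about 0.425 to 0.875 m from the base axis. Payload 4.7 kg.
Tool frame: the origin (TCP) lies at the very end of the fingers, on their centre line; the grasp point (between the pads) lies 19 mm behind it; z points along the fingers, y is the line along which they close (so a half turn about z gives the same grasp; the last joint's range is limited). The gripper opens to 87 mm and grips with 3 to 60 N. Pads are 19 mm wide; open, the fingers measure 117 mm over their backs; the gripper's body (75 mm by 190 mm) begins 51 mm behind the grasp point.
Start: joints at [1.361, 0.321, -0.07, 1.45, 0.023, 1.371, -0.057], TCP at [0.144, -0.634, 0.223] pointing down, gripper open.
Joint ranges: [-2.86, 2.86], [-0.3, 2.09], [-1.38, 1.24], [0.06, 2.45], [-1.56, 4.7], [0.09, 2.05], [-2.69, 2.69]. Speed limits (rad/s): [2.57, 2.57, 3.14, 3.14, 3.14, 3.14, 3.14].

### API

Orientations are given as a rotation vector (axis times angle).
In Python, from bench import ctrl gives the robot as it stands.
- The arm moves only by the shell command python3 -m jog 'ROWS' [FORCE]. ROWS is JSON, a list that holds one entry, the list of rows, each a list of 7 numbers: the shift along the tool's x, y, z in mm, then the turn, a rotation vector about the tool's x, y, z in degrees, then the finger opening in mm, from 0 to 87. A call has 1 to 10 rows; each row is the pose to reach, as a shift and turn from the pose commanded when the call began, along the tool's axes at that moment; what a row does not reach only later rows make up. A row lasts 1/10 s, in which the tool goes at most 50 mm and 8.59 degrees, less where a joint would pass 70% of its speed; a pose out of reach is approached as far as the arm can. A call with a gripper value outside its range is refused whole. The fingers move at their own pace and stop on an object; FORCE is the grip in N (left out, the last holds). Time passes only in rows, so rows that repeat a pose let the fingers close. It gives the time, the measured TCP pose, the force, the opening and the grip force at its end, in the units of the state.
- ctrl.get_state(): the state, without advancing time (a new reading comes with each control period).
- ctrl.get_image(name): name is "scene" or "top" or "wrist"; returns a dict with "image" (420x560x3 uint8, red, green, blue), "depth" (420x560 float32, m along the optical axis (not along the pixel's ray), 0 where there is no reading), "fov_y" (degrees; the focal length in pixels is half the picture's height over the tangent of half this angle, whatever the lens; pixels are square), "cx", "cy" (the principal point, pixels), "rvec" (rotation vector, rad) and "tvec" (3), from world to camera coordinates, as OpenCV has them. Camera axes: x right, y down, z forward; pixel columns grow to the right and rows downward; lengths in m; the calibration is good to about 2 mm. A picture is of the moment at which its call begins.
- ctrl.close_job(): hands the job in; it is judged then, once.
The state is a dict: "time": time; "joint_positions": joint angles; "qd": joint speeds; "joint_torque": joint torques, N m; "position": TCP position; "tool_rot": TCP orientation; "ft_force": force on the tool from outside, world axes, zero at the start; "torque": the same for the moment, N m; "grip_width": opening from 0.0 (shut) to 1.0 (fully open); "grip_force": force on a finger pad.
Only numpy, scipy, OpenCV 4.12 (cv2) and the standard library are available. Lean on these libraries where they do the work, as an engineer would, in place of code of your own. Each camera call takes 0.05 s, during which the arm holds its last target. There are 200 camera calls.

### The job

Set up the next resistivity run: take the two dark old cores out of the cradle and lay them side by side in the blue tray, and lay every pale core from the bench on its side, centred, in a nest of its own on the cradle without letting it roll away. When all of them lie in place, push a red test plug fully home into the terminal opening of each nest that holds a core, leaving the opening of an empty nest free; only then press the green button down and let it come back up. Leave the timer and the small bottle alone.

Things in the scene. Friction and masses are not known exactly. Their poses are not given: they have to be found in the camera images.
- cradle: fixed grey measuring cradle on the bench, base plate 130 x 280 mm and 12 mm thick; origin on the bench under its middle nest; its x axis points along the nests to the black terminal strip, y to its green button, z up. The base plate spans x -48 to +82, y -105 to +175 mm.
- nest_1 (a point): the left (button side) of the three nests of the cradle, 80 mm apart: two pairs of brass V blades (8 mm thick, 22 mm either side of the nest along x, 44 mm between centres; fingers go down between them) that carry a core lying along the cradle's x axis. The point is where the centre of a seated core lies, 38 mm above the bench and 26 mm above the base plate; the blades reach 28 mm above the bench. Axes as the cradle's
- nest_2 (a point): the middle of the three nests of the cradle, 80 mm apart: two pairs of brass V blades (8 mm thick, 22 mm either side of the nest along x, 44 mm between centres; fingers go down between them) that carry a core lying along the cradle's x axis. The point is where the centre of a seated core lies, 38 mm above the bench and 26 mm above the base plate; the blades reach 28 mm above the bench. Axes as the cradle's
- nest_3 (a point): the right of the three nests of the cradle, 80 mm apart: two pairs of brass V blades (8 mm thick, 22 mm either side of the nest along x, 44 mm between centres; fingers go down between them) that carry a core lying along the cradle's x axis. The point is where the centre of a seated core lies, 38 mm above the bench and 26 mm above the base plate; the blades reach 28 mm above the bench. Axes as the cradle's
- socket_1 (a point): mouth of the round 8 mm terminal opening, 27 mm deep and blind, on top of the black terminal strip (32 mm wide, top 42 mm above the bench, marked by a red ring) 62 mm along the cradle's x from nest_1, to which it belongs
- socket_2 (a point): mouth of the round 8 mm terminal opening, 27 mm deep and blind, on top of the black terminal strip (32 mm wide, top 42 mm above the bench, marked by a red ring) 62 mm along the cradle's x from nest_2, to which it belongs
- socket_3 (a point): mouth of the round 8 mm terminal opening, 27 mm deep and blind, on top of the black terminal strip (32 mm wide, top 42 mm above the bench, marked by a red ring) 62 mm along the cradle's x from nest_3, to which it belongs
- start (a joint): the green push button at the left end of the cradle: 0 out, 0.006 m fully down; a spring returns it, about 5 N for full travel
- start_top (a point): middle of the top of the green button (28 mm across), 34 mm above the bench when out
- core_1: pale concrete core, a smooth cylinder 36 mm in diameter and 64 mm long, about 0.14 kg, that rolls easily; it lies on its side on the bench. Origin at its centre, x along its axis. Two or three of core_1 to core_3 are there
- core_2: pale concrete core, a smooth cylinder 36 mm in diameter and 64 mm long, about 0.14 kg, that rolls easily; it lies on its side on the bench. Origin at its centre, x along its axis. Two or three of core_1 to core_3 are there
- core_3: pale concrete core, a smooth cylinder 36 mm in diameter and 64 mm long, about 0.14 kg, that rolls easily; it lies on its side on the bench. Origin at its centre, x along its axis. Two or three of core_1 to core_3 are there
- old_1: dark brown core of the last run, same size (36 mm x 64 mm, origin at its centre, x along its axis), lying at the start in nest_1. Two of old_1 to old_3 are there
- old_2: dark brown core of the last run, same size (36 mm x 64 mm, origin at its centre, x along its axis), lying at the start in nest_2. Two of old_1 to old_3 are there
- old_3: dark brown core of the last run, same size (36 mm x 64 mm, origin at its centre, x along its axis), lying at the start in nest_3. Two of old_1 to old_3 are there
- tray: fixed blue open tray, outside 120 (x) x 150 (y) x 22 mm high, walls and floor 4 mm; origin under its centre on the bench
- tray_in (a point): centre of the tray's inner floor, 4 mm above the bench; axes as the tray's
- park: fixed wooden block 100 x 100 x 32 mm with four holes, in which four test plugs stand upright; origin under its centre on the bench
- plug_1: red test plug with a steel pin 6 mm in diameter and 25 mm long pointing down, a red round handle 15 mm in diameter and 45 mm long, and on it a black collar 22 mm in diameter, 7 mm high. Origin on its axis at the shoulder between pin and handle, z up along the handle. It starts in a hole of the wooden block (32 mm above the bench, square holes 55 mm apart), shoulder on the block's top; four plugs are there, any may be used, one is always spare
- plug_2: red test plug with a steel pin 6 mm in diameter and 25 mm long pointing down, a red round handle 15 mm in diameter and 45 mm long, and on it a black collar 22 mm in diameter, 7 mm high. Origin on its axis at the shoulder between pin and handle, z up along the handle. It starts in a hole of the wooden block (32 mm above the bench, square holes 55 mm apart), shoulder on the block's top; four plugs are there, any may be used, one is always spare
- plug_3: red test plug with a steel pin 6 mm in diameter and 25 mm long pointing down, a red round handle 15 mm in diameter and 45 mm long, and on it a black collar 22 mm in diameter, 7 mm high. Origin on its axis at the shoulder between pin and handle, z up along the handle. It starts in a hole of the wooden block (32 mm above the bench, square holes 55 mm apart), shoulder on the block's top; four plugs are there, any may be used, one is always spare
- plug_4: red test plug with a steel pin 6 mm in diameter and 25 mm long pointing down, a red round handle 15 mm in diameter and 45 mm long, and on it a black collar 22 mm in diameter, 7 mm high. Origin on its axis at the shoulder between pin and handle, z up along the handle. It starts in a hole of the wooden block (32 mm above the bench, square holes 55 mm apart), shoulder on the block's top; four plugs are there, any may be used, one is always spare
- timer: white timer lying on the bench, 66 x 66 x 19 mm, bystander; origin under its centre
- bottle_3: small brown-orange reagent bottle, 30 mm in diameter, 57 mm high, standing, bystander; origin under its centre

How it is judged:
On the way, in this order (a step that is already met when the one before it is completed fails the run):
1. the old cores lie in the tray and every pale core in a nest (x of old_1 in the frame of tray_in between -0.052 and 0.052 m and y of old_1 in the frame of tray_in between -0.06 and 0.06 m and z of each of old_1, old_2, old_3 in the frame of tray_in below 0.026 m and angle between old_1's own x axis and vertical between 1.35 and 1.79 rad and x of old_2 in the frame of tray_in between -0.052 and 0.052 m and y of old_2 in the frame of tray_in between -0.06 and 0.06 m and angle between old_2's own x axis and vertical between 1.35 and 1.79 rad and x of old_3 in the frame of tray_in between -0.052 and 0.052 m and y of old_3 in the frame of tray_in between -0.06 and 0.06 m and angle between old_3's own x axis and vertical between 1.35 and 1.79 rad and ((distance between core_1 and nest_1 below 0.013 m and angle between the x axis of core_1 and the x axis of cradle, either way round below 0.15 rad) or (distance between core_1 and nest_2 below 0.013 m and angle between the x axis of core_1 and the x axis of cradle, either way round below 0.15 rad) or (distance between core_1 and nest_3 below 0.013 m and angle between the x axis of core_1 and the x axis of cradle, either way round below 0.15 rad)) and ((distance between core_2 and nest_1 below 0.013 m and angle between the x axis of core_2 and the x axis of cradle, either way round below 0.15 rad) or (distance between core_2 and nest_2 below 0.013 m and angle between the x axis of core_2 and the x axis of cradle, either way round below 0.15 rad) or (distance between core_2 and nest_3 below 0.013 m and angle between the x axis of core_2 and the x axis of cradle, either way round below 0.15 rad)) and ((distance between core_3 and nest_1 below 0.013 m and angle between the x axis of core_3 and the x axis of cradle, either way round below 0.15 rad) or (distance between core_3 and nest_2 below 0.013 m and angle between the x axis of core_3 and the x axis of cradle, either way round below 0.15 rad) or (distance between core_3 and nest_3 below 0.013 m and angle between the x axis of core_3 and the x axis of cradle, either way round below 0.15 rad))), for 0.2 s.
2. a plug is fully home at each nest that holds a core, none at an empty nest (all of step 1 and (distance between any of plug_1, plug_2, plug_3, plug_4 and socket_1 below 0.0045 m or distance between each of core_1, core_2, core_3 and nest_1 above 0.013 m) and (distance between any of core_1, core_2, core_3 and nest_1 below 0.013 m or distance between each of plug_1, plug_2, plug_3, plug_4 and socket_1 above 0.03 m) and (distance between any of plug_1, plug_2, plug_3, plug_4 and socket_2 below 0.0045 m or distance between each of core_1, core_2, core_3 and nest_2 above 0.013 m) and (distance between any of core_1, core_2, core_3 and nest_2 below 0.013 m or distance between each of plug_1, plug_2, plug_3, plug_4 and socket_2 above 0.03 m) and (distance between any of plug_1, plug_2, plug_3, plug_4 and socket_3 below 0.0045 m or distance between each of core_1, core_2, core_3 and nest_3 above 0.013 m) and (distance between any of core_1, core_2, core_3 and nest_3 below 0.013 m or distance between each of plug_1, plug_2, plug_3, plug_4 and socket_3 above 0.03 m)), for 0.2 s.
3. the green button is pressed down (value of joint start above 0.004 m), for 0.05 s.
At the end, for the whole second after the job is handed in: Old cores on their sides in the tray; every pale core at rest within 13 mm and 0.15 rad of a nest; each such nest has a plug with its shoulder within 4.5 mm of the mouth; no plug within 30 mm of an empty nest's opening; button up (all of step 2 and linear speed of each of core_1, core_2, core_3, old_1, old_2, old_3 below 0.02 m/s and value of joint start below 0.002 m); the robot touches nothing.
It fails at once if the button is pressed while a nest with a core has no plug home, or before any plug is home (value of joint start above 0.003 m and ((distance between any of core_1, core_2, core_3 and nest_1 below 0.013 m and distance between each of plug_1, plug_2, plug_3, plug_4 and socket_1 above 0.0045 m) or (distance between any of core_1, core_2, core_3 and nest_2 below 0.013 m and distance between each of plug_1, plug_2, plug_3, plug_4 and socket_2 above 0.0045 m) or (distance between any of core_1, core_2, core_3 and nest_3 below 0.013 m and distance between each of plug_1, plug_2, plug_3, plug_4 and socket_3 above 0.0045 m) or (distance between each of plug_1, plug_2, plug_3, plug_4 and socket_1 above 0.0045 m and distance between each of plug_1, plug_2, plug_3, plug_4 and socket_2 above 0.0045 m and distance between each of plug_1, plug_2, plug_3, plug_4 and socket_3 above 0.0045 m))).
It fails at once if the timer or the small bottle is disturbed (moved more than 30 mm) (distance of any of timer, bottle_3 from where it was at the start of the episode above 0.03 m).
Of core_1, core_2, core_3 only 2 to 3 are there at a start; the rules pass over those that are not, and their reading is None.
Of old_1, old_2, old_3 only 2 to 2 are there at a start; the rules pass over those that are not, and their reading is None.
At some moment in a run one of core_1, core_2, core_3 may be knocked a few centimetres aside while the robot is not near it.
Once in a run the grip may slacken for a moment while it holds something.
It also fails if it takes over 210 s, if anything falls off the work surface, if the arm or the gripper's body presses on something with over 40 N, if the wrist force passes 120 N, or if a joint passes its speed limit or range.

## Working session

There is one attempt and no reset: what is moved stays moved. The work goes in short steps, Python scripts to look and compute and a shell command to move; the robot and the scene stay as the last step left them, time stands still between calls to the robot, and variables do not carry over. Pictures are saved under pics/ and viewed, at most 17 in all, crops included, and the job is handed in when it is done.

```bash
ls; mkdir -p pics; cat > h.py <<'E'
import numpy as np, cv2, sys
from bench import ctrl
from scipy.spatial.transform import Rotation as R
def cap(name, fn=None):
    d=ctrl.get_image(name)
    if fn: cv2.imwrite('pics/'+fn, cv2.cvtColor(d['image'],cv2.COLOR_RGB2BGR))
    return d
def pts(d):
    h,w=d['depth'].shape; f=h/2/np.tan(np.radians(d['fov_y'])/2)
    v,u=np.mgrid[:h,:w]; z=d['depth']
    c=np.stack([(u-d['cx'])/f*z,(v-d['cy'])/f*z,z],-1)
    M=R.from_rotvec(np.ravel(d['rvec'])).as_matrix()
    p=(c-np.ravel(d['tvec']))@M
    p[z==0]=np.nan
    return p
E
python3 - <<'E'
from h import *
for n in('top','scene'):
    d=cap(n,n+'0.png'); np.savez('/tmp/'+n+'0.npz',**d)
    print(n,d['fov_y'],d['cx'],d['cy'],d['rvec'],d['tvec'])
s=ctrl.get_state();print(s)
E
```

```text
pics
top 48.43166040918328 275.88966408745284 206.1531829628946 [ 2.16469952 -2.15340394  0.1286743 ] [0.0199421  0.52147273 1.45246252]
scene 42.25074967284115 278.0380637917719 222.61507879980252 [ 1.11829544 -2.04306624  1.20883869] [0.32744214 0.24818298 1.16128097]
{'time': 0.1, 'joint_positions': array([ 1.3610711 ,  0.32177293, -0.07008085,  1.45155476,  0.02262647,
        1.37079745, -0.05690698]), 'qd': array([-0.00057681, -0.00116001,  0.00148031, -0.00297383, -0.00134961,
        0.00169392,  0.0002261 ]), 'joint_torque': array([-1.56715614e-04, -4.92566121e+01, -4.05678023e-01, -3.13399494e+01,
       -6.40360638e-02,  3.95180297e-02,  1.04259839e-04]), 'position': array([ 0.1441055 , -0.63331557,  0.22155436]), 'tool_rot': array([-3.12022922e+00, -3.50693749e-01,  4.92732488e-04]), 'ft_force': array([-0.92759182,  0.2731063 , -0.70841897]), 'torque': array([-0.00154817, -0.00238155,  0.00506669]), 'grip_force': 0.0, 'grip_width': 0.9988235168248808}
```

View pics/top0.png

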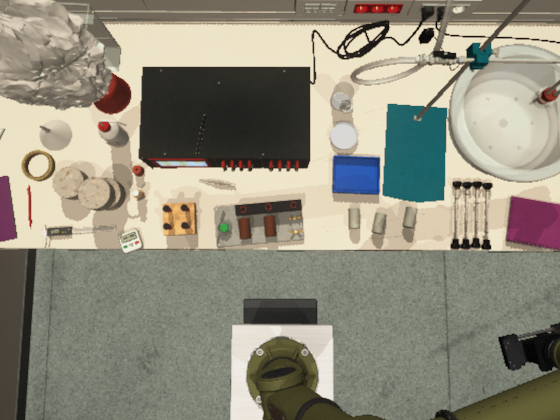

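View pics/scene0.png

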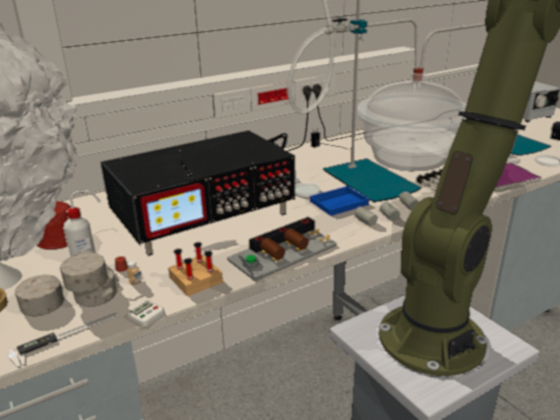

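The top view shows the dark cores in nest_1 (px 244,228) and nest_2 (270,225), with nest_3 (295,222) empty. Three pale cores lie at (354,218), (379,224) and (409,217). The tray is at (356,175), the park block at (180,220) and the button at (224,227). Next I measure all of these.

```bash
cat >> h.py <<'E'
def load(n):
    z=np.load(n); return {k:z[k] for k in z.files}
def rect(P,mask,minz=-1,maxz=9):
    m=mask&(P[...,2]>minz)&(P[...,2]<maxz)
    q=P[m]; 
    (c,s,a)=cv2.minAreaRect(q[:,:2].astype(np.float32)*1000)
    return len(q),np.round(c,1),np.round(s,1),round(a,1),'mean',np.round(q.mean(0)*1000,1),'zp95',round(np.percentile(q[:,2],95)*1000,1)
def comps(mask,minA):
    n,l,st,c=cv2.connectedComponentsWithStats(mask.astype(np.uint8)); 
    return [(l==i) for i in range(1,n) if st[i,4]>=minA]
E
python3 - <<'E'
from h import *
d=load('/tmp/top0.npz'); P=pts(d); hsv=cv2.cvtColor(d['image'],cv2.COLOR_RGB2HSV); H,S,V=[hsv[...,i].astype(int) for i in range(3)]
def roi(u0,u1,v0,v1):
    m=np.zeros(H.shape,bool); m[v0:v1,u0:u1]=1; return m
print('bench z',np.nanmedian(P[235:245,330:440,2]))
print('tray',rect(P,roi(325,388,150,202)&(H>105)&(H<130)&(S>120)))
for u,v in((354,218),(379,224),(409,217)):
    print('core',rect(P,roi(u-14,u+14,v-17,v+17),.012,.06))
for u,v in((244,228),(270,226)):
    print('old',rect(P,roi(u-9,u+9,v-17,v+15)&((H<12)|(H>170))&(S>100)))
print('button',rect(P,roi(212,235,215,240)&(H>45)&(H<90)&(S>100)))
print('strip',rect(P,roi(225,308,195,222)&(V<70),.036,.06))
print('plate',rect(P,roi(210,310,192,252),.008,.08))
print('park',rect(P,roi(155,205,195,245),.026,.04))
red=roi(155,205,195,245)&((H<8)|(H>172))&(S>120)
for m in comps(red,4): print('plug',rect(P,m))
for u,v in((131,239),(138,195)): print('by',rect(P,roi(u-14,u+14,v-14,v+14),.01,.08))
c=cv2.cvtColor(d['image'],cv2.COLOR_RGB2BGR)[150:255,150:430]; cv2.imwrite('pics/crop1.png',cv2.resize(c,(800,300),interpolation=cv2.INTER_CUBIC))
E
```

```text
bench z 0.00020146558398800315
tray (1666, array([ 627.3, -237.2]), array([153.6, 120. ]), 88.0, 'mean', array([ 629.8, -237.3,    6.2]), 'zp95', np.float64(22.3))
core (234, array([ 484.8, -224.8]), array([64. , 35.7]), 0.3, 'mean', array([ 484.2, -223.1,   31.5]), 'zp95', np.float64(38.9))
core (233, array([ 469.3, -303.9]), array([36.9, 63.2]), 77.3, 'mean', array([ 469.1, -301.6,   31.7]), 'zp95', np.float64(39.4))
core (273, array([ 502.2, -413.2]), array([56.6, 96.2]), 81.7, 'mean', array([ 494.7, -402.8,   29.3]), 'zp95', np.float64(38.3))
old (213, array([461.6, 122.3]), array([86.9, 31. ]), 2.8, 'mean', array([452.4, 121.4,  53.2]), 'zp95', np.float64(60.2))
old (210, array([469.8,  43.5]), array([84.6, 32. ]), 5.4, 'mean', array([459.7,  42.3,  52.5]), 'zp95', np.float64(59.1))
button (56, array([452.4, 187.7]), array([22.9, 22.4]), 1.2, 'mean', array([452.3, 186.8,  34.8]), 'zp95', np.float64(39.0))
strip (535, array([501.6,  45.6]), array([ 61.9, 205.2]), 5.5, 'mean', array([516.1,  47.5,  42.5]), 'zp95', np.float64(47.3))
plate (3327, array([478. ,  77.3]), array([184. , 316.2]), 0.3, 'mean', array([468.4,  79.2,  25.5]), 'zp95', np.float64(55.0))
park (792, array([479.8, 332.5]), array([100. , 101.7]), 4.2, 'mean', array([478.6, 330. ,  32.9]), 'zp95', np.float64(38.0))
plug (7, array([504.2, 355.4]), array([1.2, 8.3]), 74.8, 'mean', array([504.1, 355.4,  56. ]), 'zp95', np.float64(64.7))
plug (5, array([506.6, 300.5]), array([0.7, 6.3]), 80.2, 'mean', array([506.6, 300.4,  51.3]), 'zp95', np.float64(66.3))
plug (7, array([451.7, 351.6]), array([1.3, 8.1]), 87.4, 'mean', array([451.3, 351.6,  51. ]), 'zp95', np.float64(62.4))
by (396, array([408.3, 487.2]), array([63.1, 64.6]), 20.3, 'mean', array([408.5, 486.3,  17.6]), 'zp95', np.float64(23.1))
by (109, array([553.5, 481. ]), array([30.1, 65.6]), 3.4, 'mean', array([554.5, 463.1,  40.9]), 'zp95', np.float64(61.3))
```

View pics/crop1.png

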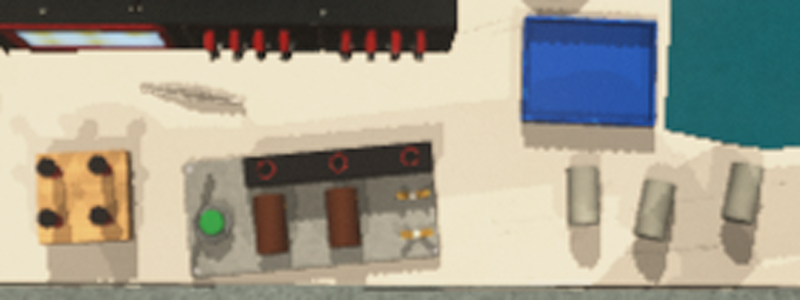

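```bash
cat >> h.py <<'E'
def pose():
    s=ctrl.get_state(); return np.array(s['position']),R.from_rotvec(s['tool_rot'])
def to(targets, p=None, Rm=None):
    """targets: list of (x,y,z mm, yaw deg) ; prints tool-frame rows, each relative to current pose"""
    if p is None: p,Rm=pose()
    for t in targets:
        x,y,z,a=t; T=R.from_euler('z',a,degrees=True)*R.from_rotvec([np.pi,0,0])
        print(t,'->',np.round(Rm.inv().apply(np.array([x,y,z])-p*1000),1),np.round((Rm.inv()*T).as_rotvec(degrees=True),1))
E
python3 - <<'E'
from h import *
to([(480,-300,260,-5),(470,80,260,5)])
E
```

```text
(480, -300, 260, -5) -> [ 401.5 -250.5  -38.1] [-0.1  0.  17.8]
(470, 80, 260, 5) -> [ 476.1 -623.2  -37.4] [-0.1  0.   7.8]
```

```bash
python3 -m jog '[[[100,-50,-38,0,0,5,80],[200,-120,-38,0,0,10,80],[300,-190,-38,0,0,15,80],[401,-250,-38,0,0,18,80],[401,-250,-38,0,0,18,80],[401,-250,-38,0,0,18,80],[401,-250,-38,0,0,18,80],[401,-250,-38,0,0,18,80],[401,-250,-38,0,0,18,80],[401,-250,-38,0,0,18,80]]]'; python3 -m jog '[[[0,0,0,0,0,0,80],[0,0,0,0,0,0,80],[0,0,0,0,0,0,80],[0,0,0,0,0,0,80]]]'
python3 - <<'E'
from h import *
d=cap('wrist','w1.png'); np.savez('/tmp/w1.npz',**d); print(d['fov_y'],d['rvec'],d['tvec'])
to([(470,80,260,5)])
E
```

```text
time: 1.1
position: [0.4829, -0.296, 0.2606]
tool_rot: [-3.137, 0.132, -0.002]
ft_force: [0.1, -0.6, 0.0]
grip_width: 0.921
grip_force: 0.0
time: 1.5
position: [0.4785, -0.3027, 0.2603]
tool_rot: [3.138, -0.147, -0.001]
ft_force: [-0.3, 0.9, -0.2]
grip_width: 0.924
grip_force: 0.0
66.22843787501566 [-1.99614756  2.19157032  0.27131252] [-0.25557736  0.45159603  0.54840642]
(470, 80, 260, 5) -> [-4.42e+01 -3.80e+02  3.00e-01] [  0.    0.  -10.3]
```

View pics/w1.png

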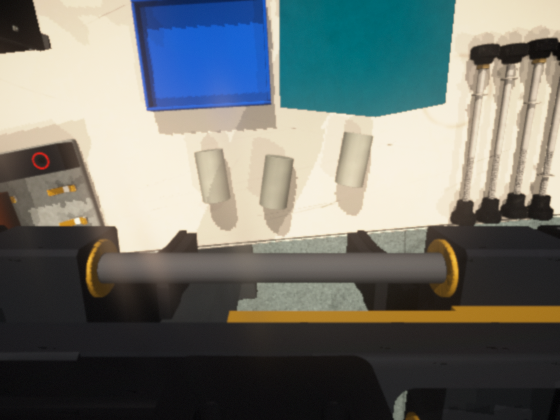

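The wrist camera looks ahead of the fingers. It shows the three pale cores at (212,176), (277,182) and (354,160), the tray at (205,52), and the empty nest_3 at the left edge.

```bash
cat >> h.py <<'E'
def core(P,x,y,r=45,zc=18):
    """core near (x,y) mm lying with centre height zc; rect of points above the axis"""
    q=P.reshape(-1,3)*1000; q=q[np.isfinite(q[:,0])]
    m=(np.hypot(q[:,0]-x,q[:,1]-y)<r)&(q[:,2]>zc+2)&(q[:,2]<zc+24); q=q[m]
    c,s,a=cv2.minAreaRect(q[:,:2].astype(np.float32)); 
    if s[0]<s[1]: a+=90; s=s[::-1]
    a=(a+90)%180-90
    print('core',len(q),np.round(c,1),np.round(s,1),'yaw',round(a,1),'ztop',round(np.percentile(q[:,2],97),1)); return c,a
E
python3 - <<'E'
from h import *
d=load('/tmp/w1.npz'); P=pts(d)
for c in((484,-224),(469,-304),(499,-404)): core(P,*c)
hsv=cv2.cvtColor(d['image'],cv2.COLOR_RGB2HSV);H,S=hsv[...,0],hsv[...,1]
m=(H>105)&(H<130)&(S>120); m[130:]=0
print('tray',rect(P,m))
E
python3 -m jog '[[[-44,-50,0,0,0,-5,80],[-44,-100,0,0,0,-10,80],[-44,-150,0,0,0,-10,80],[-44,-200,0,0,0,-10,80],[-44,-250,0,0,0,-10,80],[-44,-300,0,0,0,-10,80],[-44,-340,0,0,0,-10,80],[-44,-360,0,0,0,-10,80],[-44,-360,0,0,0,-10,80],[-44,-360,0,0,0,-10,80]]]'
python3 - <<'E'
from h import *
d=cap('wrist','w2.png'); np.savez('/tmp/w2.npz',**d)
to([(440,80,260,5)])
E
```

```text
core 1462 [ 487.9 -227.1] [64.2 35.4] yaw 2.7 ztop 36.1
core 1449 [ 472.6 -306.2] [64.1 35.5] yaw -13.0 ztop 35.9
core 1492 [ 491.9 -404.1] [63.7 34.1] yaw -13.3 ztop 36.0
tray (13313, array([ 629.1, -236.5]), array([149.1, 117.7]), 87.4, 'mean', array([ 633. , -235.7,    5.3]), 'zp95', np.float64(21.1))
time: 2.55
position: [0.4684, 0.0605, 0.2605]
tool_rot: [3.138, 0.131, -0.0]
ft_force: [-0.2, -0.4, 0.7]
grip_width: 0.914
grip_force: 0.0
(440, 80, 260, 5) -> [-26.7 -22.6   0.4] [ 0.1  0.  -0.3]
```

View pics/w2.png

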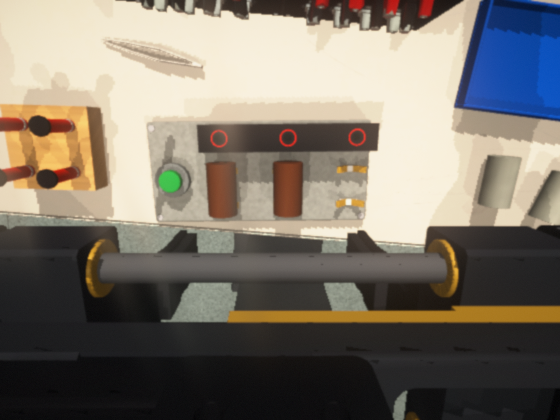

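It shows the dark cores at (221,190) and (288,188), the red socket rings at (219,138), (288,137) and (357,136), and the button at (169,181).

```bash
python3 - <<'E'
from h import *
d=load('/tmp/w2.npz'); P=pts(d)
hsv=cv2.cvtColor(d['image'],cv2.COLOR_RGB2HSV);H,S,V=[hsv[...,i].astype(int) for i in range(3)]
red=((H<10)|(H>170))&(S>110)
for u,v in((219,138),(288,137),(357,136)):
    m=np.zeros(H.shape,bool);m[v-10:v+11,u-10:u+11]=1; q=P[m&red]
    vv,uu=np.nonzero(m&red); (c,r)=cv2.minEnclosingCircle(np.c_[uu,vv].astype(np.float32))
    f=210/np.tan(np.radians(d['fov_y'])/2); M=R.from_rotvec(np.ravel(d['rvec'])).as_matrix()
    ray=M.T@np.array([(c[0]-d['cx'])/f,(c[1]-d['cy'])/f,1]); o=-M.T@np.ravel(d['tvec'])
    print('socket',len(q),np.round(np.nanmean(q,0)*1000,1),'ray@42',np.round((o+ray*(.042-o[2])/ray[2])*1000,1))
core(P,452,121,zc=38);core(P,460,43,zc=38)
m=(H>45)&(H<90)&(S>100);m[:,:140]=0;m[:,200:]=0;m[210:]=0
print('btn',rect(P,m,.028,.045))
E
```

```text
socket 146 [512.6 127.2  42. ] ray@42 [512.8 127.1  42. ]
socket 175 [520.3  47.1  41.7] ray@42 [520.3  46.9  42. ]
socket 168 [527.7 -32.3  41.6] ray@42 [527.8 -32.4  42. ]
core 1588 [452.5 121.1] [64.2 35.5] yaw 5.3 ztop 55.9
core 1606 [466.5  41.9] [77.1 35.2] yaw 4.9 ztop 55.8
btn (389, array([455.5, 186. ]), array([26.2, 26. ]), 46.1, 'mean', array([455.7, 185.6,  33.2]), 'zp95', np.float64(34.6))
```

```bash
python3 - <<'E'
from h import *
to([(451.5,121.2,100,5.4),(451.5,121.2,22,5.4)])
E
```

```text
(451.5, 121.2, 100, 5.4) -> [-11.8 -62.9 160.4] [ 0.1  0.  -0.7]
(451.5, 121.2, 22, 5.4) -> [-11.8 -62.9 238.4] [ 0.1  0.  -0.7]
```

```bash
python3 -m jog '[[[-12,-50,50,0,0,-0.7,60],[-12,-63,100,0,0,-0.7,60],[-12,-63,140,0,0,-0.7,60],[-12,-63,160,0,0,-0.7,60],[-12,-63,160,0,0,-0.7,60],[-12,-63,160,0,0,-0.7,60],[-12,-63,160,0,0,-0.7,60]]]'
python3 - <<'E'
from h import *
to([(451.5,121.2,22,5.4)])
E
```

```text
time: 3.3
position: [0.4531, 0.1225, 0.1025]
tool_rot: [3.138, 0.148, 0.005]
ft_force: [0.1, 0.2, 1.1]
grip_width: 0.687
grip_force: 0.0
(451.5, 121.2, 22, 5.4) -> [-2.   1.1 80.5] [ 0.  -0.2 -0. ]
```

```bash
python3 -m jog '[[[-1,1,20,0,0,0,60],[-1,1,45,0,0,0,60],[-1,1,65,0,0,0,60],[-1,1,78,0,0,0,60],[-1,1,78,0,0,0,60],[-1,1,78,0,0,0,60],[-1,1,78,0,0,0,30],[-1,1,78,0,0,0,30],[-1,1,78,0,0,0,30],[-1,1,78,0,0,0,30]]]' 30
python3 -m jog '[[[0,0,0,0,0,0,30],[0,0,0,0,0,0,30],[0,0,0,0,0,0,30],[0,0,0,0,0,0,30]]]'
```

```text
time: 4.3
position: [0.4508, 0.1203, 0.0229]
tool_rot: [3.135, 0.151, 0.001]
ft_force: [1.0, -8.2, 2.6]
grip_width: 0.416
grip_force: 4.0
time: 4.7
position: [0.4509, 0.12, 0.0229]
tool_rot: [3.135, 0.15, 0.001]
ft_force: [-0.4, -5.3, 3.6]
grip_width: 0.409
grip_force: 30.0
```

```bash
python3 - <<'E'
from h import *
P=pts(load('/tmp/top0.npz'))*1000; q=P.reshape(-1,3); q=q[np.isfinite(q[:,0])]
m=(q[:,2]>60)&(q[:,0]>540)&(q[:,0]<800)&(q[:,1]>-420)&(q[:,1]<-20)
b=q[m]; print('tall', [(y,np.round(b[(b[:,1]>y)&(b[:,1]<=y+20)][:,0].min(initial=999)),np.round(b[(b[:,1]>y)&(b[:,1]<=y+20)][:,2].max(initial=0))) for y in range(-420,-20,20)])
to([(455,100,160,5),(470,-150,160,0),(627.7,-266.7,160,-2.4),(627.7,-266.7,9,-2.4)])
E
```

```text
tall [(-420, np.float64(784.0), np.float64(522.0)), (-400, np.float64(786.0), np.float64(516.0)), (-380, np.float64(785.0), np.float64(534.0)), (-360, np.float64(785.0), np.float64(537.0)), (-340, np.float64(786.0), np.float64(538.0)), (-320, np.float64(785.0), np.float64(531.0)), (-300, np.float64(785.0), np.float64(523.0)), (-280, np.float64(787.0), np.float64(512.0)), (-260, np.float64(793.0), np.float64(506.0)), (-240, np.float64(794.0), np.float64(490.0)), (-220, np.float64(796.0), np.float64(474.0)), (-200, np.float64(999.0), np.float64(0.0)), (-180, np.float64(999.0), np.float64(0.0)), (-160, np.float64(999.0), np.float64(0.0)), (-140, np.float64(999.0), np.float64(0.0)), (-120, np.float64(999.0), np.float64(0.0)), (-100, np.float64(999.0), np.float64(0.0)), (-80, np.float64(635.0), np.float64(205.0)), (-60, np.float64(618.0), np.float64(206.0)), (-40, np.float64(616.0), np.float64(206.0))]
(455, 100, 160, 5) -> [   2.2   20.7 -137. ] [ 0.2 -0.   0.5]
(470, -150, 160, 0) -> [  -6.6  271.  -136.2] [ 0.2 -0.   5.5]
(627.7, -266.7, 160, -2.4) -> [ 139.2  402.2 -135.8] [ 0.2 -0.   7.9]
(627.7, -266.7, 9, -2.4) -> [139.2 401.7  15.2] [ 0.2 -0.   7.9]
```

```bash
python3 -m jog '[[[0,0,-25,0,0,0,30],[0,0,-60,0,0,0,30],[2,10,-100,0,0,1,30],[2,40,-135,0,0,2,30],[0,80,-135,0,0,3,30],[-3,125,-135,0,0,4,30],[-5,170,-135,0,0,5,30],[-6,215,-135,0,0,6,30],[10,260,-135,0,0,7,30],[45,295,-135,0,0,8,30]]]' 35
python3 -m jog '[[[30,30,0,0,0,0,30],[60,60,0,0,0,0,30],[90,95,0,0,0,0,30],[94,107,0,0,0,0,30],[94,107,0,0,0,0,30],[94,107,0,0,0,0,30]]]'
python3 - <<'E'
from h import *
to([(627.7,-266.7,9,-2.4)])
E
```

```text
time: 5.7
position: [0.5217, -0.1713, 0.1573]
tool_rot: [3.138, -0.076, -0.003]
ft_force: [0.5, 0.8, -1.6]
grip_width: 0.401
grip_force: 35.0
time: 6.3
position: [0.6121, -0.2765, 0.157]
tool_rot: [-3.139, 0.067, 0.002]
ft_force: [-0.1, 0.8, -1.9]
grip_width: 0.406
grip_force: 35.0
(627.7, -266.7, 9, -2.4) -> [ 15.3 -10.2 148. ] [-0.1  0.1 -0. ]
```

```bash
python3 -m jog '[[[10,-8,30,0,0,0,30],[15,-10,70,0,0,0,30],[15,-10,105,0,0,0,30],[15,-10,130,0,0,0,30],[15,-10,142,0,0,0,30],[15,-10,147,0,0,0,30],[15,-10,147,0,0,0,30],[15,-10,147,0,0,0,30]]]'
python3 -m jog '[[[0,0,0,0,0,0,38],[0,0,0,0,0,0,40],[0,0,0,0,0,0,44],[0,0,0,0,0,0,46],[0,0,0,0,0,0,46],[0,0,-20,0,0,0,46],[0,0,-60,0,0,0,46],[0,0,-110,0,0,0,60],[0,0,-150,0,0,0,60],[0,0,-150,0,0,0,60]]]'
python3 - <<'E'
from h import *
to([(450,0,160,5.4),(459,41.2,100,5.4)])
P=pts(cap('wrist')); core(P,627.7,-266.7,zc=22)
E
```

```text
time: 7.1
position: [0.6293, -0.2689, 0.0126]
tool_rot: [3.14, -0.068, 0.004]
ft_force: [1.4, -0.1, -0.3]
grip_width: 0.402
grip_force: 35.0
time: 8.1
position: [0.6322, -0.2697, 0.1686]
tool_rot: [3.136, -0.068, 0.019]
ft_force: [-0.9, -0.1, -0.6]
grip_width: 0.666
grip_force: 0.0
(450, 0, 160, 5.4) -> [-193.8 -261.6    5.1] [ 0.3 -0.7 -7.9]
(459, 41.2, 100, 5.4) -> [-187.3 -303.4   65. ] [ 0.3 -0.7 -7.9]
core 2420 [ 631.  -267.7] [64.2 34.9] yaw -1.8 ztop 39.9
```

```bash
python3 -m jog '[[[-40,-20,5,0,0,-1,60],[-80,-40,5,0,0,-2,60],[-120,-70,5,0,0,-3,60],[-150,-105,5,0,0,-4,60],[-180,-145,5,0,0,-5,60],[-190,-190,5,0,0,-6,60],[-190,-230,5,0,0,-8,60],[-187,-275,25,0,0,-8,60],[-187,-303,45,0,0,-8,60],[-187,-303,65,0,0,-8,60]]]'
python3 -m jog '[[[0,0,0,0,0,0,60],[0,0,0,0,0,0,60],[0,0,0,0,0,0,60]]]'
python3 - <<'E'
from h import *
to([(459.5,41.2,22,5.4)])
E
```

```text
time: 9.15
position: [0.4536, 0.0467, 0.0944]
tool_rot: [-3.136, -0.163, 0.0]
ft_force: [-0.2, -0.2, -0.7]
grip_width: 0.695
grip_force: 0.0
time: 9.45
position: [0.4549, 0.0412, 0.0961]
tool_rot: [3.138, 0.149, 0.001]
ft_force: [0.2, 1.0, 0.1]
grip_width: 0.693
grip_force: 0.0
(459.5, 41.2, 22, 5.4) -> [ 4.5  0.4 74.1] [ 0. -0.  0.]
```

```bash
python3 -m jog '[[[4,0,20,0,0,0,60],[4,0,45,0,0,0,60],[4,0,63,0,0,0,60],[4,0,73,0,0,0,60],[4,0,73,0,0,0,60],[4,0,73,0,0,0,60],[4,0,73,0,0,0,30],[4,0,73,0,0,0,30],[4,0,73,0,0,0,30],[4,0,73,0,0,0,30]]]' 35
python3 -m jog '[[[0,0,0,0,0,0,30],[0,0,0,0,0,0,30],[0,0,0,0,0,0,30],[0,0,-20,0,0,0,30],[0,0,-60,0,0,0,30],[0,0,-105,0,0,0,30],[0,0,-135,0,0,0,30],[0,0,-135,0,0,0,30],[0,0,-135,0,0,0,30]]]'
python3 - <<'E'
from h import *
to([(470,-150,155,0),(630.3,-206.7,155,-2.4)])
E
```

```text
time: 10.45
position: [0.4589, 0.0407, 0.023]
tool_rot: [3.135, 0.151, 0.001]
ft_force: [0.8, -7.4, 2.6]
grip_width: 0.411
grip_force: 3.8
time: 11.35
position: [0.4583, 0.0425, 0.1574]
tool_rot: [3.137, 0.151, 0.001]
ft_force: [-0.1, -0.7, -1.4]
grip_width: 0.403
grip_force: 35.0
(470, -150, 155, 0) -> [ -6.9 192.7   2.5] [ 0.  -0.   5.5]
(630.3, -206.7, 155, -2.4) -> [147.2 264.6   2.6] [ 0.  -0.   7.9]
```

```bash
python3 -m jog '[[[0,30,2,0,0,1,30],[-3,70,2,0,0,2,30],[-5,115,2,0,0,3,30],[-5,160,2,0,0,4,30],[10,195,2,0,0,5,30],[45,220,2,0,0,6,30],[85,240,2,0,0,7,30],[125,255,2,0,0,8,30],[147,264,2,0,0,8,30],[147,264,2,0,0,8,30]]]'
python3 -m jog '[[[0,0,0,0,0,0,30],[0,0,0,0,0,0,30],[0,0,0,0,0,0,30]]]'
python3 - <<'E'
from h import *
P=pts(cap('wrist')); core(P,631,-267.7,zc=22,r=40)
to([(630.3,-206.7,9,-2.4)])
E
```

```text
time: 12.35
position: [0.6312, -0.2058, 0.1512]
tool_rot: [-3.137, 0.067, 0.005]
ft_force: [0.6, -0.6, -1.6]
grip_width: 0.402
grip_force: 35.0
time: 12.65
position: [0.629, -0.2059, 0.1552]
tool_rot: [3.141, -0.067, -0.002]
ft_force: [-0.6, 0.8, -0.4]
grip_width: 0.404
grip_force: 35.0
core 2669 [ 630.8 -267.7] [64.3 35.5] yaw -2.2 ztop 39.9
(630.3, -206.7, 9, -2.4) -> [  1.1   0.5 146.6] [ 0.   0.  -0.1]
```

```bash
python3 -m jog '[[[1,0,30,0,0,0,30],[1,0,70,0,0,0,30],[1,0,105,0,0,0,30],[1,0,130,0,0,0,30],[1,0,142,0,0,0,30],[1,0,145,0,0,0,30],[1,0,145,0,0,0,30],[1,0,145,0,0,0,30],[1,0,145,0,0,0,38]]]'
python3 -m jog '[[[0,0,0,0,0,0,40],[0,0,0,0,0,0,44],[0,0,0,0,0,0,46],[0,0,0,0,0,0,46],[0,0,-20,0,0,0,46],[0,0,-60,0,0,0,46],[0,0,-110,0,0,0,60],[0,0,-150,0,0,0,60],[0,0,-150,0,0,0,60],[0,0,-150,0,0,0,60]]]'
python3 - <<'E'
from h import *
P=pts(cap('wrist','w3.png')); core(P,630.3,-206.7,zc=22,r=40);core(P,631,-267.7,zc=22,r=40)
for c in((488,-227),(472.6,-306),(492,-404)): 
    try: core(P,*c)
    except Exception as e: print(e)
P=pts(cap('top'));
for c in((488,-227),(472.6,-306),(492,-404)): core(P,*c)
to([(480,-227.1,100,2.7)])
E
```

```text
time: 13.6
position: [0.6324, -0.2066, 0.0125]
tool_rot: [3.14, -0.068, 0.005]
ft_force: [-0.2, -0.9, 0.3]
grip_width: 0.422
grip_force: 0.0
time: 14.6
position: [0.6317, -0.2064, 0.1618]
tool_rot: [3.14, -0.068, 0.003]
ft_force: [-0.9, 0.1, -0.9]
grip_width: 0.682
grip_force: 0.0
core 2568 [ 633.7 -205.3] [64.3 35.5] yaw -1.7 ztop 39.9
core 2560 [ 630.8 -267.8] [64.1 35.5] yaw -2.5 ztop 39.8
core 412 [ 513.  -226.1] [35.5 15.8] yaw -89.4 ztop 35.1
index -1 is out of bounds for axis 0 with size 0
index -1 is out of bounds for axis 0 with size 0
core 214 [ 485.1 -222.9] [64.7 32.5] yaw -0.5 ztop 40.1Traceback (most recent call last):
  File "<stdin>", line 7, in <module>
  File "h.py", line 41, in core
    print('core',len(q),np.round(c,1),np.round(s,1),'yaw',round(a,1),'ztop',round(np.percentile(q[:,2],97),1)); return c,a
                                                                                  ~~~~~~~~~~~~~^^^^^^^^^^^
    return _quantile_unchecked(
        a, q, axis, out, overwrite_input, method, keepdims, weights)
    return _ureduce(a,
                    func=_quantile_ureduce_func,
    ...<5 lines>...
                    overwrite_input=overwrite_input,
                    method=method)
    r = func(a, **kwargs)
    result = _quantile(arr,
                       quantiles=q,
    ...<2 lines>...
                       out=out,
                       weights=wgt)
    slices_having_nans = np.isnan(arr[-1, ...])
                                  ~~~^^^^^^^^^
IndexError: index -1 is out of bounds for axis 0 with size 0
```

```bash
python3 -m jog '[[[-40,10,-10,0,0,0,60],[-80,20,-30,0,0,0,60],[-120,20,-50,0,0,0,60],[-155,20,-70,0,0,0,60],[-175,20,-80,0,0,0,60],[-175,20,-80,0,0,0,60],[-175,20,-80,0,0,0,60]]]'
python3 - <<'E'
from h import *
P=pts(cap('wrist','w4.png'))
for c in((488,-227),(472.6,-306),(492,-404)): 
    try: a,b=core(P,*c); to([(*np.round(a,1),100,round(b,1)),(*np.round(a,1),4,round(b,1))])
    except Exception as e: print(e)
E
```

```text
time: 15.4
position: [0.4551, -0.2188, 0.2394]
tool_rot: [-3.14, 0.069, 0.002]
ft_force: [0.5, -0.3, -0.5]
grip_width: 0.691
grip_force: 0.0
core 1693 [ 487.8 -226.8] [63.8 35.6] yaw 1.9 ztop 35.9
(np.float64(487.8), np.float64(-226.8), 100, 1.9) -> [ 32.8   7.2 139.1] [-0.1  0.1 -4.4]
(np.float64(487.8), np.float64(-226.8), 4, 1.9) -> [ 32.9   7.3 235.1] [-0.1  0.1 -4.4]
core 1655 [ 472.6 -305.9] [63.8 35.5] yaw -13.1 ztop 35.9
(np.float64(472.6), np.float64(-305.9), 100, -13.1) -> [ 21.   86.9 139. ] [-0.1  0.1 10.6]
(np.float64(472.6), np.float64(-305.9), 4, -13.1) -> [ 21.1  87.  235. ] [-0.1  0.1 10.6]
core 1811 [ 491.9 -403.8] [63.9 34.3] yaw -13.5 ztop 35.9
(np.float64(491.9), np.float64(-403.8), 100, -13.5) -> [ 44.5 183.9 138.8] [-0.1  0.1 11. ]
(np.float64(491.9), np.float64(-403.8), 4, -13.5) -> [ 44.6 184.  234.8] [-0.1  0.1 11. ]
```

View pics/w4.png

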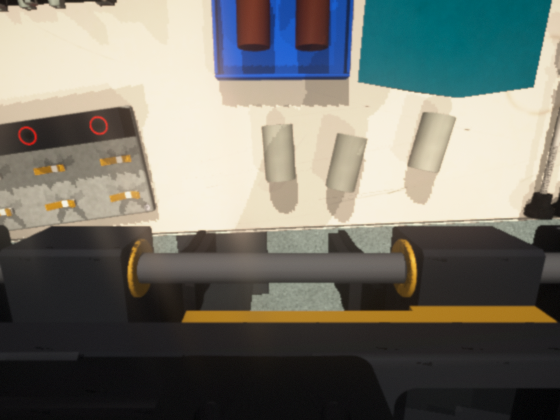

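The view shows both dark cores side by side in the tray at (252,20) and (312,20), and the pale cores unmoved at (279,153), (346,163) and (431,142). I pick the first one.

```bash
python3 -m jog '[[[15,5,45,0,0,-2,60],[33,7,95,0,0,-4.4,60],[33,7,139,0,0,-4.4,60],[33,7,175,0,0,-4.4,60],[33,7,205,0,0,-4.4,60],[33,7,225,0,0,-4.4,60],[33,7,234,0,0,-4.4,60],[33,7,234,0,0,-4.4,60],[33,7,234,0,0,-4.4,60],[33,7,234,0,0,-4.4,50]]]'
python3 -m jog '[[[0,0,0,0,0,0,30],[0,0,0,0,0,0,30],[0,0,0,0,0,0,30],[0,0,0,0,0,0,30],[0,0,0,0,0,0,30],[0,0,0,0,0,0,30],[0,0,-20,0,0,0,30],[0,0,-60,0,0,0,30],[0,0,-100,0,0,0,30],[0,0,-120,0,0,0,30]]]' 35
python3 - <<'E'
from h import *
to([(470,-150,125,4),(451,121.3,125,5.4)])
E
```

```text
time: 16.45
position: [0.4893, -0.2274, 0.0077]
tool_rot: [3.14, 0.053, 0.003]
ft_force: [-0.6, -0.2, 1.0]
grip_width: 0.653
grip_force: 0.0
time: 17.45
position: [0.4894, -0.2273, 0.1294]
tool_rot: [3.139, 0.053, 0.005]
ft_force: [-0.0, -0.2, -0.8]
grip_width: 0.4
grip_force: 35.0
(470, -150, 125, 4) -> [-16.8 -77.9   4.2] [ 0.1 -0.2 -2.1]
(451, 121.3, 125, 5.4) -> [ -26.6 -349.7    3.7] [ 0.1 -0.2 -3.5]
```

```bash
python3 -m jog '[[[-8,-30,0,0,0,0,30],[-16,-70,0,0,0,-1,30],[-18,-115,0,0,0,-1,30],[-20,-160,0,0,0,-2,30],[-22,-205,0,0,0,-2,30],[-24,-250,0,0,0,-3,30],[-26,-295,0,0,0,-3.5,30],[-26,-330,0,0,0,-3.5,30],[-26,-350,0,0,0,-3.5,30],[-26,-350,0,0,0,-3.5,30]]]'
python3 -m jog '[[[0,0,20,0,0,0,30],[0,0,40,0,0,0,30],[0,0,40,0,0,0,30],[0,0,40,0,0,0,30],[0,0,40,0,0,0,30]]]'
python3 - <<'E'
from h import *
P=pts(cap('wrist','w5.png'))
to([(452.5,121.3,27,5.4)])
E
```

```text
time: 18.45
position: [0.4492, 0.1256, 0.1263]
tool_rot: [-3.136, -0.159, 0.001]
ft_force: [0.5, -0.2, -1.5]
grip_width: 0.405
grip_force: 35.0
time: 18.95
position: [0.451, 0.1215, 0.0873]
tool_rot: [3.138, 0.148, 0.002]
ft_force: [0.2, 0.3, -1.4]
grip_width: 0.407
grip_force: 35.0
(452.5, 121.3, 27, 5.4) -> [ 1.2  0.4 60.4] [ 0.  -0.1 -0. ]
```

View pics/w5.png

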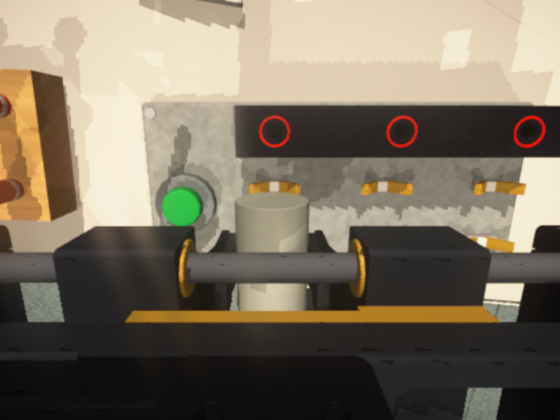

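The held core is centred over the nest_1 blades, with blade at (275,187) and core at (272,215). I lower it.

```bash
python3 -m jog '[[[1,0,20,0,0,0,30],[1,0,40,0,0,0,30],[1,0,52,0,0,0,30],[1,0,58,0,0,0,30],[1,0,60,0,0,0,30],[1,0,60,0,0,0,30],[1,0,60,0,0,0,30]]]'
python3 -m jog '[[[0,0,0,0,0,0,37],[0,0,0,0,0,0,40],[0,0,0,0,0,0,44],[0,0,0,0,0,0,50],[0,0,0,0,0,0,50],[0,0,-20,0,0,0,50],[0,0,-60,0,0,0,50],[0,0,-100,0,0,0,60],[-10,30,-140,0,0,0,60],[-10,70,-180,0,0,0,60]]]'
python3 - <<'E'
from h import *
P=pts(cap('wrist')); core(P,451,121.3,zc=38,r=40)
to([(450,-200,200,0),(450,-306,240,-5)])
E
```

```text
time: 19.7
position: [0.4517, 0.1205, 0.0274]
tool_rot: [3.135, 0.147, -0.0]
ft_force: [-2.7, -4.6, 6.6]
grip_width: 0.404
grip_force: 35.0
time: 20.7
position: [0.4471, 0.0582, 0.2032]
tool_rot: [3.137, 0.157, 0.003]
ft_force: [1.4, -0.3, -0.2]
grip_width: 0.677
grip_force: 0.0
core 2230 [451.2 120.9] [64.  35.7] yaw 5.5 ztop 56.0
(450, -200, 200, 0) -> [-23.9 248.9   9.8] [ 0.3 -0.6  5.2]
(450, -306, 240, -5) -> [-33.1 354.7 -29.6] [ 0.3 -0.6 10.2]
```

```bash
python3 -m jog '[[[-3,30,-5,0,0,1,60],[-6,75,-10,0,0,2,60],[-10,125,-15,0,0,3,60],[-14,175,-20,0,0,5,60],[-18,225,-20,0,0,6,60],[-22,270,-20,0,0,8,60],[-28,310,-20,0,0,10,60],[-33,345,-20,0,0,10,60],[-33,355,-20,0,0,10,60],[-33,355,-20,0,0,10,60]]]'
python3 - <<'E'
from h import *
P=pts(cap('wrist'))
for c in((472.6,-306),(492,-404)): 
    try: a,b=core(P,*c); to([(*np.round(a,1),5,round(b,1))])
    except Exception as e: print(e)
E
```

```text
time: 21.75
position: [0.4481, -0.3012, 0.2204]
tool_rot: [-3.138, 0.13, 0.0]
ft_force: [0.3, 1.5, -0.6]
grip_width: 0.685
grip_force: 0.0
core 1849 [ 472.5 -306.1] [63.9 35.5] yaw -13.1 ztop 36.0
(np.float64(472.5), np.float64(-306.1), 5, -13.1) -> [ 24.4   5.3 215.7] [-0.1  0.   8.5]
core 1955 [ 491.8 -403.9] [63.9 33.8] yaw -13.2 ztop 36.0
(np.float64(491.8), np.float64(-403.9), 5, -13.2) -> [ 51.4 101.3 215.5] [-0.1  0.   8.6]
```

```bash
python3 -m jog '[[[12,3,45,0,0,4,60],[24,5,95,0,0,8.5,60],[24,5,140,0,0,8.5,60],[24,5,175,0,0,8.5,60],[24,5,200,0,0,8.5,60],[24,5,210,0,0,8.5,60],[24,5,215,0,0,8.5,60],[24,5,215,0,0,8.5,60],[24,5,215,0,0,8.5,60],[24,5,215,0,0,8.5,50]]]'
python3 -m jog '[[[0,0,0,0,0,0,30],[0,0,0,0,0,0,30],[0,0,0,0,0,0,30],[0,0,0,0,0,0,30],[0,0,0,0,0,0,30],[0,0,0,0,0,0,30],[0,0,-20,0,0,0,30],[0,0,-60,0,0,0,30],[0,0,-100,0,0,0,30],[0,0,-120,0,0,0,30]]]' 35
python3 - <<'E'
from h import *
to([(465,-150,125,4),(458.6,41.2,125,5.4)])
E
```

```text
time: 22.8
position: [0.4728, -0.3075, 0.0077]
tool_rot: [3.12, -0.358, 0.004]
ft_force: [0.1, 0.7, -0.8]
grip_width: 0.658
grip_force: 0.0
time: 23.8
position: [0.4732, -0.3073, 0.1293]
tool_rot: [3.119, -0.357, 0.006]
ft_force: [1.1, 1.2, -1.0]
grip_width: 0.406
grip_force: 35.0
(465, -150, 125, 4) -> [ -43.5 -151.4    4. ] [  0.1  -0.2 -17.1]
(458.6, 41.2, 125, 5.4) -> [ -93.  -336.2    3.5] [  0.1  -0.2 -18.5]
```

```bash
python3 -m jog '[[[-8,-30,2,0,0,-2,30],[-20,-70,2,0,0,-4,30],[-31,-112,2,0,0,-6,30],[-43,-155,2,0,0,-9,30],[-55,-200,2,0,0,-11,30],[-67,-243,2,0,0,-14,30],[-79,-285,2,0,0,-16,30],[-89,-320,2,0,0,-18.5,30],[-93,-336,2,0,0,-18.5,30],[-93,-336,2,0,0,-18.5,30]]]'
python3 -m jog '[[[0,0,20,0,0,0,30],[0,0,40,0,0,0,30],[0,0,40,0,0,0,30],[0,0,40,0,0,0,30],[0,0,40,0,0,0,30]]]'
python3 - <<'E'
from h import *
P=pts(cap('wrist','w6.png'))
to([(458.6,41.2,27,5.4)])
E
```

```text
time: 24.8
position: [0.4566, 0.0446, 0.124]
tool_rot: [-3.137, -0.158, 0.0]
ft_force: [0.6, -0.6, -2.0]
grip_width: 0.405
grip_force: 35.0
time: 25.3
position: [0.458, 0.0409, 0.085]
tool_rot: [3.138, 0.147, 0.002]
ft_force: [0.2, 0.4, -1.0]
grip_width: 0.402
grip_force: 35.0
(458.6, 41.2, 27, 5.4) -> [ 0.5 -0.1 58.1] [ 0.  -0.1 -0. ]
```

View pics/w6.png

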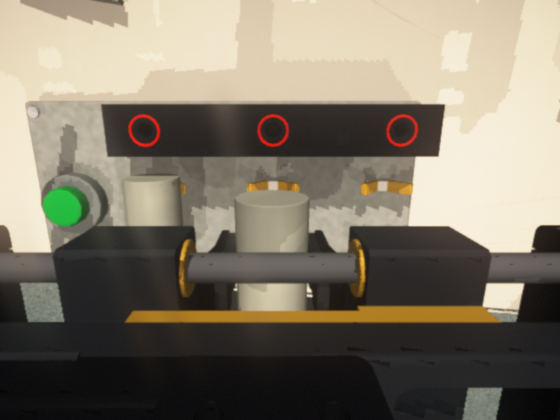

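The first core sits in nest_1 at (153,205), and the held one is over nest_2 at (272,215).

```bash
python3 -m jog '[[[0,0,20,0,0,0,30],[0,0,40,0,0,0,30],[0,0,52,0,0,0,30],[0,0,56,0,0,0,30],[0,0,58,0,0,0,30],[0,0,58,0,0,0,30],[0,0,58,0,0,0,30]]]'
python3 -m jog '[[[0,0,0,0,0,0,37],[0,0,0,0,0,0,40],[0,0,0,0,0,0,44],[0,0,0,0,0,0,50],[0,0,0,0,0,0,50],[0,0,-20,0,0,0,50],[0,0,-60,0,0,0,50],[0,0,-100,0,0,0,60],[-10,30,-140,0,0,0,60],[-10,70,-180,0,0,0,60]]]'
python3 - <<'E'
from h import *
P=pts(cap('wrist')); core(P,451,121.3,zc=38,r=40);core(P,458.6,41.2,zc=38,r=40)
to([(460,-404,220,-5)])
E
```

```text
time: 26.05
position: [0.4577, 0.0407, 0.0268]
tool_rot: [3.137, 0.148, 0.001]
ft_force: [-1.6, -3.0, 1.1]
grip_width: 0.409
grip_force: 35.0
time: 27.05
position: [0.4531, -0.0227, 0.203]
tool_rot: [3.137, 0.156, 0.002]
ft_force: [1.2, -1.5, 0.0]
grip_width: 0.674
grip_force: 0.0
core 2321 [451.2 120. ] [64.2 34.9] yaw 5.1 ztop 56.0
core 2228 [458.6  41.2] [63.7 35.7] yaw 5.5 ztop 55.9
(460, -404, 220, -5) -> [-30.  371.5  -9.1] [ 0.4 -0.6 10.1]
```

```bash
python3 -m jog '[[[-3,35,-9,0,0,1,60],[-6,80,-9,0,0,2,60],[-10,125,-9,0,0,3,60],[-14,175,-9,0,0,5,60],[-18,225,-9,0,0,6,60],[-22,275,-9,0,0,8,60],[-26,320,-9,0,0,10,60],[-29,355,-9,0,0,10,60],[-30,371,-9,0,0,10,60],[-30,371,-9,0,0,10,60]]]'
python3 - <<'E'
from h import *
P=pts(cap('wrist'))
a,b=core(P,492,-404,r=55); to([(*np.round(a,1),5,round(b,1))])
E
```

```text
time: 28.1
position: [0.4579, -0.3978, 0.2088]
tool_rot: [-3.138, 0.131, 0.001]
ft_force: [0.3, 0.3, 0.0]
grip_width: 0.689
grip_force: 0.0
core 1999 [ 491.5 -405.1] [64.  35.5] yaw -13.4 ztop 35.9
(np.float64(491.5), np.float64(-405.1), 5, -13.4) -> [ 33.5   7.6 204.1] [-0.1  0.   8.8]
```

```bash
python3 -m jog '[[[16,3,45,0,0,4,60],[33,6,95,0,0,8.5,60],[33,6,135,0,0,8.8,60],[33,6,165,0,0,8.8,60],[33,6,190,0,0,8.8,60],[33,6,200,0,0,8.8,60],[33,6,204,0,0,8.8,60],[33,6,204,0,0,8.8,60],[33,6,204,0,0,8.8,60],[33,6,204,0,0,8.8,50]]]'
python3 -m jog '[[[0,0,0,0,0,0,30],[0,0,0,0,0,0,30],[0,0,0,0,0,0,30],[0,0,0,0,0,0,30],[0,0,0,0,0,0,30],[0,0,0,0,0,0,30],[0,0,-20,0,0,0,30],[0,0,-60,0,0,0,30],[0,0,-100,0,0,0,30],[0,0,-120,0,0,0,30]]]' 35
python3 - <<'E'
from h import *
to([(466,-38.2,125,5.4)])
E
```

```text
time: 29.15
position: [0.4919, -0.4053, 0.0075]
tool_rot: [3.119, -0.366, 0.003]
ft_force: [-0.5, 0.6, 0.7]
grip_width: 0.654
grip_force: 0.0
time: 30.15
position: [0.4924, -0.4051, 0.1292]
tool_rot: [3.118, -0.365, 0.006]
ft_force: [0.3, -0.7, -0.8]
grip_width: 0.403
grip_force: 35.0
(466, -38.2, 125, 5.4) -> [-110.5 -350.9    3.3] [  0.1  -0.2 -18.8]
```

```bash
python3 -m jog '[[[-9,-30,2,0,0,-2,30],[-22,-70,2,0,0,-4,30],[-36,-115,2,0,0,-6,30],[-50,-160,2,0,0,-9,30],[-65,-205,2,0,0,-11,30],[-79,-250,2,0,0,-14,30],[-93,-295,2,0,0,-16,30],[-105,-335,2,0,0,-18.8,30],[-110,-351,2,0,0,-18.8,30],[-110,-351,2,0,0,-18.8,30]]]'
python3 -m jog '[[[0,0,20,0,0,0,30],[0,0,40,0,0,0,30],[0,0,40,0,0,0,30],[0,0,40,0,0,0,30],[0,0,40,0,0,0,30]]]'
python3 - <<'E'
from h import *
P=pts(cap('wrist','w7.png')); core(P,458.6,41.2,zc=38,r=38)
to([(466,-38.2,27,5.4)])
E
```

```text
time: 31.15
position: [0.4645, -0.0342, 0.1236]
tool_rot: [-3.137, -0.158, 0.001]
ft_force: [-0.3, -0.4, -1.9]
grip_width: 0.406
grip_force: 35.0
time: 31.65
position: [0.4659, -0.0383, 0.0847]
tool_rot: [3.138, 0.147, 0.002]
ft_force: [1.0, 0.6, -0.5]
grip_width: 0.4
grip_force: 35.0
core 2567 [474.7  42.3] [35.5 31.7] yaw -84.7 ztop 55.7
(466, -38.2, 27, 5.4) -> [-0.1 -0.1 57.8] [ 0.  -0.1 -0. ]
```

View pics/w7.png

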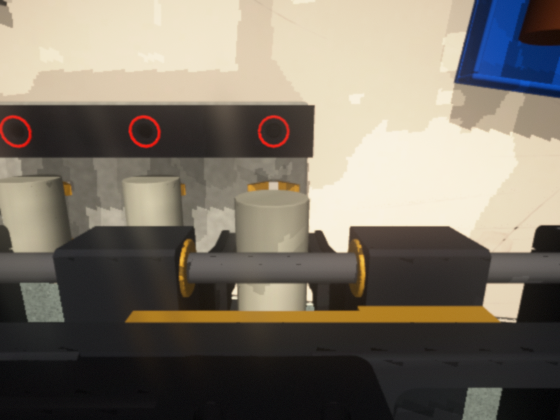

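Cores are in nests 1 and 2, and the third is over nest_3 at (272,215). I lower it and then check all of them.

```bash
python3 -m jog '[[[0,0,20,0,0,0,30],[0,0,40,0,0,0,30],[0,0,52,0,0,0,30],[0,0,56,0,0,0,30],[0,0,58,0,0,0,30],[0,0,58,0,0,0,30],[0,0,58,0,0,0,30]]]'
python3 -m jog '[[[0,0,0,0,0,0,37],[0,0,0,0,0,0,40],[0,0,0,0,0,0,44],[0,0,0,0,0,0,50],[0,0,0,0,0,0,50],[0,0,-20,0,0,0,50],[0,0,-60,0,0,0,50],[0,0,-100,0,0,0,50],[-5,-30,-140,0,0,0,40],[-10,-70,-180,0,0,0,30]]]'
python3 - <<'E'
from h import *
to([(440,60,230,5.4),(440,330,230,4.2)])
E
```

```text
time: 32.4
position: [0.4657, -0.0388, 0.0266]
tool_rot: [3.136, 0.148, 0.001]
ft_force: [-1.8, -3.1, 1.5]
grip_width: 0.404
grip_force: 35.0
time: 33.4
position: [0.45, 0.0263, 0.2029]
tool_rot: [-3.138, -0.144, -0.002]
ft_force: [0.9, 0.3, 0.3]
grip_width: 0.467
grip_force: 0.0
(440, 60, 230, 5.4) -> [ -6.8 -34.5 -27.1] [-0.  -0.1 -0.1]
(440, 330, 230, 4.2) -> [  18.  -303.3  -27.1] [-0.  -0.1  1.1]
```

```bash
python3 -m jog '[[[-7,-30,-27,0,0,0,30],[-7,-34,-27,0,0,0,30],[-7,-34,-27,0,0,0,30],[-7,-34,-27,0,0,0,30]]]'
python3 - <<'E'
from h import *
P=pts(cap('wrist')); core(P,451,121.3,zc=38,r=38);core(P,458.6,41.2,zc=38,r=38);core(P,466,-38.2,zc=38,r=38)
E
python3 -m jog '[[[3,-30,0,0,0,0,30],[6,-75,0,0,0,0,30],[10,-125,0,0,0,0,30],[14,-175,0,0,0,0,30],[18,-220,0,0,0,1,30],[25,-255,0,0,0,1,30],[25,-269,0,0,0,1,30],[25,-269,0,0,0,1,30],[25,-269,0,0,0,1,30],[25,-269,0,0,0,1,30]]]'
python3 - <<'E'
from h import *
d=cap('wrist','w8.png'); np.savez('/tmp/w8.npz',**d); P=pts(d)
print(pose()[0])
q=P[np.isfinite(P[...,0])]*1000
m=(q[:,2]>70)&(q[:,2]<85)&(q[:,0]>420)&(q[:,0]<540)&(q[:,1]>270)&(q[:,1]<390)
t=q[m]; Z,l,c=cv2.kmeans(t[:,:2].astype(np.float32),4,None,(3,50,.1),5,0)
for i in range(4): k=t[l[:,0]==i]; e=cv2.minEnclosingCircle(k[:,:2].astype(np.float32)); print('collar',len(k),np.round(c[i],1),np.round(e[0],1),round(e[1],1),np.round(np.percentile(k[:,2],[5,95]),1))
m=(q[:,2]>27)&(q[:,2]<36)&(q[:,0]>400)&(q[:,0]<550)&(q[:,1]>260)&(q[:,1]<400)
print(cv2.minAreaRect(q[m][:,:2].astype(np.float32)))
E
```

```text
time: 33.8
position: [0.439, 0.0582, 0.2267]
tool_rot: [3.138, 0.147, -0.003]
ft_force: [0.3, 0.7, -0.1]
grip_width: 0.348
grip_force: 0.0
core 1953 [451.1 120.8] [63.8 35.5] yaw 5.3 ztop 56.0
core 1953 [458.6  41.1] [63.9 34.7] yaw 5.5 ztop 55.9
core 1979 [466.6 -38. ] [64.1 35.8] yaw 5.4 ztop 55.9
time: 34.85
position: [0.4397, 0.3274, 0.2271]
tool_rot: [3.138, 0.117, -0.001]
ft_force: [-0.7, -0.3, 0.5]
grip_width: 0.348
grip_force: 0.0
[0.43977631 0.32750192 0.2274229 ]
collar 389 [454.7 356.6] [454.4 356.7] 10.8 [82.3 84.4]
collar 443 [512.3 305.1] [512.2 305. ] 10.8 [82.2 84.6]
collar 438 [509.3 359.6] [509.2 359.9] 11.0 [82.2 84.4]
collar 390 [457.6 302. ] [457.2 301.8] 10.9 [82.1 84.5]
((483.1925964355469, 330.8468322753906), (100.22907257080078, 100.18976593017578), 3.0847325325012207)
```

View pics/w8.png

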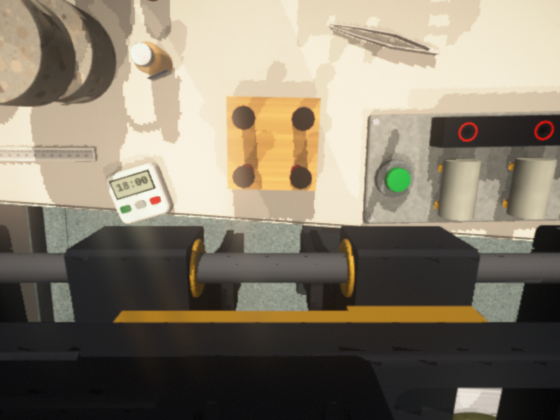

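All three pale cores are seated within 1 mm. The wrist view shows the four plugs at (243,118), (303,118), (243,176) and (301,177).

```bash
python3 - <<'E'
from h import *
d=load('/tmp/w8.npz'); M=R.from_rotvec(d['rvec']).as_matrix(); print('cam',-M.T@d['tvec'])
to([(512.2,305,130,5.4),(512.2,305,40,5.4)])
E
python3 -m jog '[[[36,10,30,0,0,-1,32],[70,20,60,0,0,-1.2,32],[74,18,95,0,0,-1.2,32],[74,18,95,0,0,-1.2,32],[74,18,95,0,0,-1.2,32],[74,18,95,0,0,-1.2,32]]]'
python3 - <<'E'
from h import *
to([(512.2,305,40,5.4)])
E
```

```text
cam [0.50644778 0.33338733 0.38872569]
(512.2, 305, 130, 5.4) -> [70.6 27.7 97.5] [ 0.1  0.  -1.1]
(512.2, 305, 40, 5.4) -> [ 70.6  27.5 187.5] [ 0.1  0.  -1.1]
time: 35.5
position: [0.5144, 0.3181, 0.1352]
tool_rot: [-3.137, -0.155, -0.005]
ft_force: [0.1, -0.6, 0.7]
grip_width: 0.366
grip_force: 0.0
(512.2, 305, 40, 5.4) -> [-3.8 12.9 95.2] [-0.  -0.2  0.3]
```

```bash
python3 -m jog '[[[-2,12,30,0,0,0,32],[-3,13,50,0,0,0,32],[-3,13,50,0,0,0,32],[-3,13,50,0,0,0,32]]]'
python3 - <<'E'
from h import *
to([(512.2,305,40,5.4)])
q=pts(load('/tmp/top0.npz')).reshape(-1,3)*1000; q=q[np.isfinite(q[:,0])]
q=q[(q[:,0]>550)&(q[:,0]<640)&(q[:,1]>-90)&(q[:,1]<180)&(q[:,2]>50)]
for y in range(-90,180,30):
    k=q[(q[:,1]>y)&(q[:,1]<=y+30)]; i=k[:,0].argmin(); print(y,np.round(k[i]),np.round(k[k[:,2]<195][:,0].min(initial=999)))
E
```

```text
time: 35.9
position: [0.5129, 0.3049, 0.0849]
tool_rot: [-3.137, -0.155, -0.004]
ft_force: [-0.1, 0.2, 0.1]
grip_width: 0.366
grip_force: 0.0
(512.2, 305, 40, 5.4) -> [-0.8 -0.1 44.9] [-0.  -0.1  0.3]
-90 [635. -70. 182.] 635.0
-60 [616. -34. 129.] 616.0
-30 [615.  -7. 131.] 615.0
0 [616.  17. 129.] 616.0
30 [616.  41. 128.] 616.0
60 [638.  85.  79.] 638.0
90 [616. 107. 125.] 616.0
120 [616. 128. 122.] 616.0
150 [615. 158. 127.] 615.0
```

```bash
python3 -m jog '[[[-1,0,20,0,0,0,32],[-1,0,38,0,0,0,32],[-1,0,45,0,0,0,32],[-1,0,45,0,0,0,32],[-1,0,45,0,0,0,32],[-1,0,45,0,0,0,8],[-1,0,45,0,0,0,8],[-1,0,45,0,0,0,8],[-1,0,45,0,0,0,8],[-1,0,45,0,0,0,8]]]' 40
python3 -m jog '[[[0,0,0,0,0,0,8],[0,0,-10,0,0,0,8],[0,0,-30,0,0,0,8],[0,0,-60,0,0,0,8],[0,0,-85,0,0,0,8],[0,0,-85,0,0,0,8],[0,0,-85,0,0,0,8]]]'
python3 - <<'E'
from h import *
d=cap('wrist','w9.png'); to([(455,129,125,5.4),(512.8,127.2,125,5.4)])
E
```

```text
time: 36.9
position: [0.5118, 0.3042, 0.0384]
tool_rot: [-3.138, -0.154, -0.001]
ft_force: [0.2, -0.4, 3.2]
grip_width: 0.214
grip_force: 40.0
time: 37.6
position: [0.5114, 0.3038, 0.1232]
tool_rot: [3.137, 0.154, 0.001]
ft_force: [0.9, -0.3, -0.9]
grip_width: 0.22
grip_force: 40.0
(455, 129, 125, 5.4) -> [-72.8 168.   -2.5] [0.1 0.1 0.2]
(512.8, 127.2, 125, 5.4) -> [-15.5 175.4  -2.6] [0.1 0.1 0.2]
```

View pics/w9.png

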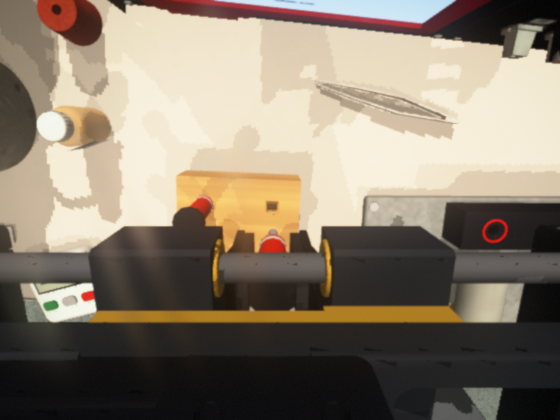

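The width of 19 mm is odd for a 15 mm handle. I check the held plug from the scene camera.

```bash
python3 - <<'E'
from h import *
d=cap('scene'); f=210/np.tan(np.radians(d['fov_y'])/2)
p,Rm=pose(); M=R.from_rotvec(d['rvec']).as_matrix()
c=M@(p+np.array([0,0,.02]))+d['tvec']; u=int(f*c[0]/c[2]+d['cx']); v=int(f*c[1]/c[2]+d['cy']); print(u,v)
im=cv2.cvtColor(d['image'],cv2.COLOR_RGB2BGR)[max(v-60,0):v+60,max(u-80,0):u+80]
cv2.imwrite('pics/s1.png',cv2.resize(im,None,fx=5,fy=5,interpolation=cv2.INTER_CUBIC))
E
```

```text
195 223
```

View pics/s1.png

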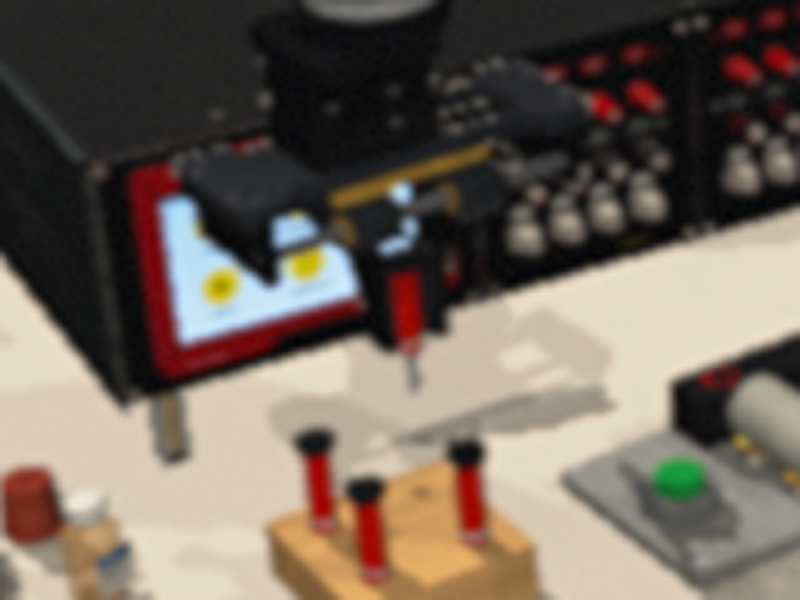

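The plug hangs upright in the fingers (405,310). I move to view the sockets from the same relative pose as the plugs.

```bash
python3 -m jog '[[[-25,30,-30,0,0,0,8],[-55,70,-60,0,0,0,8],[-85,115,-90,0,0,0,8],[-86,155,-103,0,0,0,8],[-86,160,-103,0,0,0,8],[-86,160,-103,0,0,0,8],[-86,160,-103,0,0,0,8],[-86,160,-103,0,0,0,8]]]'
cat >> h.py <<'E'
def sockets(d,guess=((512.8,127.2),(520.3,47),(527.8,-32.4))):
    P=pts(d); hsv=cv2.cvtColor(d['image'],cv2.COLOR_RGB2HSV).astype(int)
    red=((hsv[...,0]<10)|(hsv[...,0]>170))&(hsv[...,1]>110)
    f=210/np.tan(np.radians(d['fov_y'])/2); M=R.from_rotvec(np.ravel(d['rvec'])).as_matrix(); o=-M.T@np.ravel(d['tvec'])
    for g in guess:
        m=red&(np.hypot(P[...,0]*1000-g[0],P[...,1]*1000-g[1])<14)&(abs(P[...,2]-.042)<.008)
        if m.sum()<30: print('no',g); continue
        vv,uu=np.nonzero(m); e=cv2.fitEllipse(cv2.convexHull(np.c_[uu,vv].astype(np.float32))); c=e[0]
        ray=M.T@np.array([(c[0]-d['cx'])/f,(c[1]-d['cy'])/f,1])
        print('socket',m.sum(),np.round((o+ray*(.042-o[2])/ray[2])*1000,1),'depth mean',np.round(P[m].mean(0)*1000,1))
E
python3 - <<'E'
from h import *
d=cap('wrist'); sockets(d); print(pose()[0])
to([(512.8,127.2,130,5.4)])
E
```

```text
time: 38.5
position: [0.4408, 0.138, 0.2251]
tool_rot: [-3.136, -0.159, 0.003]
ft_force: [-0.2, 0.7, -0.8]
grip_width: 0.22
grip_force: 40.0
socket 199 [512.8 126.8  42. ] depth mean [512.8 126.8  41.8]
socket 209 [520.3  47.2  42. ] depth mean [520.2  47.2  41.7]
socket 216 [527.8 -32.4  42. ] depth mean [527.9 -32.6  41.7]
[0.44077988 0.13814848 0.22508694]
(512.8, 127.2, 130, 5.4) -> [70.7 18.4 94.9] [-0.1  0.1  0.4]
```

```bash
python3 -m jog '[[[35,10,40,0,0,0.3,8],[70,19,85,0,0,0.3,8],[70,19,130,0,0,0.3,8],[70,19,145,0,0,0.3,8],[70,19,145,0,0,0.3,8],[70,19,145,0,0,0.3,8],[70,19,145,0,0,0.3,8],[70,19,145,0,0,0.3,8]]]'
python3 - <<'E'
from h import *
to([(512.3,126.4,80,5.4)]); s=ctrl.get_state(); print(s['position'],s['ft_force'])
d=cap('wrist','w10.png')
E
```

```text
time: 39.35
position: [0.5142, 0.1248, 0.0828]
tool_rot: [3.138, 0.147, 0.005]
ft_force: [0.0, 0.3, 0.7]
grip_width: 0.216
grip_force: 40.0
(512.3, 126.4, 80, 5.4) -> [-1.8 -1.8  2.8] [ 0.  -0.2 -0.1]
[0.51423641 0.12478463 0.0827884 ] [0.00624821 0.32908658 0.65502591]
```

View pics/w10.png

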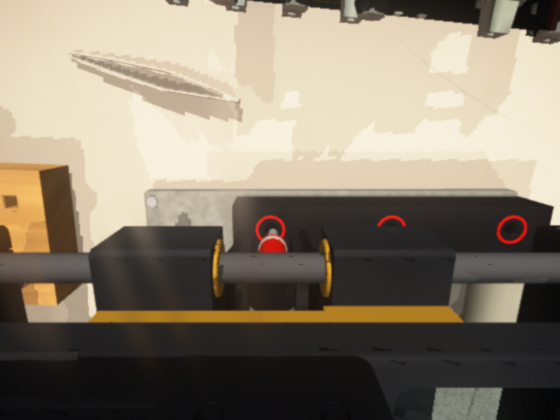

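The pin tip (272,231) sits just over the ring (270,229) and is about 1 px to the right, which agrees with the computed correction. I lower it gently.

```bash
python3 -m jog '[[[-1.8,-1.5,0,0,0,0,8],[-1.8,-1.5,3,0,0,0,8],[-1.8,-1.5,6,0,0,0,8],[-1.8,-1.5,9,0,0,0,8],[-1.8,-1.5,12,0,0,0,8],[-1.8,-1.5,14,0,0,0,8],[-1.8,-1.5,14,0,0,0,8]]]'
python3 - <<'E'
from h import *
to([(512.3,126.4,48,5.4)])
E
```

```text
time: 40.1
position: [0.5109, 0.1255, 0.0664]
tool_rot: [-3.138, -0.146, 0.001]
ft_force: [0.3, -0.1, -1.1]
grip_width: 0.216
grip_force: 40.0
(512.3, 126.4, 48, 5.4) -> [ 1.5 -0.7 18.4] [-0.   0.  -0.1]
```

```bash
python3 -m jog '[[[0,0,4,0,0,0,8],[0,0,8,0,0,0,8],[0,0,12,0,0,0,8],[0,0,15,0,0,0,8],[0,0,17,0,0,0,8],[0,0,18,0,0,0,8],[0,0,19,0,0,0,8],[0,0,19,0,0,0,8]]]'
```

```text
time: 40.9
position: [0.5116, 0.1256, 0.0484]
tool_rot: [3.138, 0.146, 0.001]
ft_force: [-0.6, -0.7, 2.6]
grip_width: 0.216
grip_force: 40.0
```

```bash
python3 -m jog '[[[0,0,0,0,0,0,20],[0,0,0,0,0,0,30],[0,0,0,0,0,0,32],[0,0,0,0,0,0,32],[0,0,-15,0,0,0,32],[0,0,-45,0,0,0,32],[0,0,-85,0,0,0,32],[0,0,-110,0,0,0,32],[0,0,-110,0,0,0,32],[0,0,-110,0,0,0,32]]]'
python3 - <<'E'
from h import *
to([(456.8,301.5,130,5.4)])
E
```

```text
time: 41.9
position: [0.5114, 0.1254, 0.1586]
tool_rot: [3.137, 0.146, 0.002]
ft_force: [-0.3, -0.3, 0.1]
grip_width: 0.368
grip_force: 0.0
(456.8, 301.5, 130, 5.4) -> [ -38.1 -180.4   28.4] [ 0.1 -0.1 -0.1]
```

```bash
python3 -m jog '[[[-8,-35,0,0,0,0,32],[-18,-80,0,0,0,0,32],[-28,-130,5,0,0,0,32],[-38,-170,15,0,0,0,32],[-38,-180,28,0,0,0,32],[-38,-180,50,0,0,0,32],[-38,-180,70,0,0,0,32],[-38,-180,70,0,0,0,32],[-38,-180,70,0,0,0,32],[-38,-180,70,0,0,0,32]]]'
python3 - <<'E'
from h import *
to([(456.8,301.5,39,5.4)])
E
```

```text
time: 42.9
position: [0.4569, 0.3015, 0.0886]
tool_rot: [-3.138, -0.146, -0.001]
ft_force: [-1.0, -0.0, -0.5]
grip_width: 0.367
grip_force: 0.0
(456.8, 301.5, 39, 5.4) -> [-0.2 -0.  49.6] [-0.  -0.  -0.1]
```

```bash
python3 -m jog '[[[0,0,20,0,0,0,32],[0,0,40,0,0,0,32],[0,0,49,0,0,0,32],[0,0,49,0,0,0,32],[0,0,49,0,0,0,32],[0,0,49,0,0,0,8],[0,0,49,0,0,0,8],[0,0,49,0,0,0,8],[0,0,49,0,0,0,8],[0,0,49,0,0,0,8]]]' 40
python3 -m jog '[[[0,0,0,0,0,0,8],[0,0,-10,0,0,0,8],[0,0,-30,0,0,0,8],[0,0,-60,0,0,0,8],[0,0,-100,0,0,0,8],[0,0,-120,0,0,0,8],[0,0,-120,0,0,0,8],[0,0,-120,0,0,0,8]]]'
python3 - <<'E'
from h import *
to([(519,45.9,155,5.4)])
E
```

```text
time: 43.9
position: [0.4572, 0.3016, 0.0396]
tool_rot: [-3.138, -0.146, -0.002]
ft_force: [0.0, 0.1, 4.8]
grip_width: 0.219
grip_force: 40.0
time: 44.7
position: [0.4564, 0.3008, 0.1587]
tool_rot: [3.137, 0.146, 0.0]
ft_force: [0.5, -0.2, -0.9]
grip_width: 0.216
grip_force: 40.0
(519, 45.9, 155, 5.4) -> [ 38.7 259.6   3.9] [ 0.  -0.  -0.1]
```

```bash
python3 -m jog '[[[5,35,0,0,0,0,8],[12,80,0,0,0,0,8],[19,125,0,0,0,0,8],[26,175,0,0,0,0,8],[33,220,0,0,0,0,8],[38,250,5,0,0,0,8],[38.7,259.6,30,0,0,0,8],[38.7,259.6,60,0,0,0,8],[38.7,259.6,76,0,0,0,8],[38.7,259.6,76,0,0,0,8]]]'
python3 -m jog '[[[0,0,0,0,0,0,8],[0,0,0,0,0,0,8],[0,0,0,0,0,0,8]]]'
python3 - <<'E'
from h import *
d=cap('wrist','w11.png');to([(519,45.9,66,5.4)])
E
```

```text
time: 45.7
position: [0.5163, 0.0465, 0.0799]
tool_rot: [-3.137, -0.148, 0.01]
ft_force: [-0.3, 1.2, -0.5]
grip_width: 0.219
grip_force: 40.0
time: 46.0
position: [0.5201, 0.0468, 0.0841]
tool_rot: [3.138, 0.147, 0.003]
ft_force: [-0.3, -0.0, -0.8]
grip_width: 0.218
grip_force: 40.0
(519, 45.9, 66, 5.4) -> [-1.   0.6 17.9] [ 0.  -0.1 -0.1]
```

View pics/w11.png

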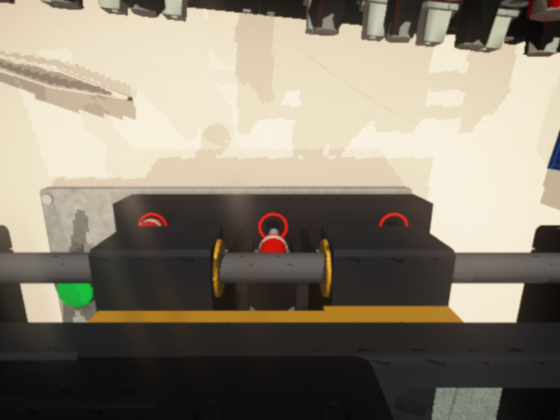

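The pin (273,231) is aligned with the ring of socket_2 (273,227). I lower it.

```bash
python3 -m jog '[[[-1,0.2,0,0,0,0,8],[-1,0.2,3,0,0,0,8],[-1,0.2,7,0,0,0,8],[-1,0.2,11,0,0,0,8],[-1,0.2,15,0,0,0,8],[-1,0.2,18,0,0,0,8],[-1,0.2,18,0,0,0,8]]]'
```

```text
time: 46.75
position: [0.5178, 0.0461, 0.0643]
tool_rot: [-3.138, -0.146, 0.002]
ft_force: [0.2, 0.2, -0.2]
grip_width: 0.217
grip_force: 40.0
```

```bash
python3 -m jog '[[[0,0,4,0,0,0,8],[0,0,8,0,0,0,8],[0,0,11,0,0,0,8],[0,0,14,0,0,0,8],[0,0,16,0,0,0,8],[0,0,17,0,0,0,8],[0,0,17,0,0,0,8]]]'
```

```text
time: 47.45
position: [0.5197, 0.0461, 0.0494]
tool_rot: [3.137, 0.146, 0.004]
ft_force: [-0.6, -0.5, 9.7]
grip_width: 0.219
grip_force: 40.0
```

Home, with 9.7 N of contact force. I release and fetch the third plug at (509.2,359.7).

```bash
python3 -m jog '[[[0,0,0,0,0,0,20],[0,0,0,0,0,0,30],[0,0,0,0,0,0,32],[0,0,0,0,0,0,32],[0,0,-15,0,0,0,32],[0,0,-45,0,0,0,32],[0,0,-85,0,0,0,32],[0,0,-110,0,0,0,32],[0,0,-110,0,0,0,32],[0,0,-110,0,0,0,32]]]'
python3 - <<'E'
from h import *
to([(508.6,359.0,155,5.4)])
E
```

```text
time: 48.45
position: [0.5185, 0.0459, 0.1586]
tool_rot: [3.137, 0.145, 0.002]
ft_force: [-0.4, -0.5, -0.4]
grip_width: 0.368
grip_force: 0.0
(508.6, 359.0, 155, 5.4) -> [  19.1 -312.7    3.3] [ 0.1 -0.1 -0.1]
```

```bash
python3 -m jog '[[[2,-35,0,0,0,0,32],[5,-80,0,0,0,0,32],[8,-125,0,0,0,0,32],[11,-175,0,0,0,0,32],[14,-225,0,0,0,0,32],[17,-270,0,0,0,0,32],[19,-305,3,0,0,0,32],[19,-313,30,0,0,0,32],[19,-313,60,0,0,0,32],[19,-313,70,0,0,0,32]]]'
python3 -m jog '[[[0,0,0,0,0,0,32],[0,0,0,0,0,0,32],[0,0,0,0,0,0,32]]]'
python3 - <<'E'
from h import *
to([(508.6,359.0,39,5.4)])
E
```

```text
time: 49.45
position: [0.5053, 0.3581, 0.0833]
tool_rot: [3.134, 0.149, -0.01]
ft_force: [-1.4, -2.0, -0.0]
grip_width: 0.367
grip_force: 0.0
time: 49.75
position: [0.509, 0.3597, 0.0893]
tool_rot: [-3.137, -0.145, -0.003]
ft_force: [0.1, -0.3, 0.5]
grip_width: 0.367
grip_force: 0.0
(508.6, 359.0, 39, 5.4) -> [-0.5  0.7 50.3] [-0.1 -0.1 -0.1]
```

```bash
python3 -m jog '[[[-0.5,0.7,20,0,0,0,32],[-0.5,0.7,40,0,0,0,32],[-0.5,0.7,50,0,0,0,32],[-0.5,0.7,50,0,0,0,32],[-0.5,0.7,50,0,0,0,32],[-0.5,0.7,50,0,0,0,8],[-0.5,0.7,50,0,0,0,8],[-0.5,0.7,50,0,0,0,8],[-0.5,0.7,50,0,0,0,8],[-0.5,0.7,50,0,0,0,8]]]' 40
python3 -m jog '[[[0,0,0,0,0,0,8],[0,0,-10,0,0,0,8],[0,0,-30,0,0,0,8],[0,0,-60,0,0,0,8],[0,0,-100,0,0,0,8],[0,0,-120,0,0,0,8],[0,0,-120,0,0,0,8],[0,0,-120,0,0,0,8]]]'
python3 - <<'E'
from h import *
to([(526.5,-33.6,155,5.4)])
E
```

```text
time: 50.75
position: [0.5082, 0.3591, 0.0387]
tool_rot: [-3.138, -0.146, -0.002]
ft_force: [-0.3, -0.6, 5.5]
grip_width: 0.212
grip_force: 40.0
time: 51.55
position: [0.5074, 0.3584, 0.1575]
tool_rot: [3.137, 0.146, -0.0]
ft_force: [-0.5, -0.6, -0.1]
grip_width: 0.219
grip_force: 40.0
(526.5, -33.6, 155, 5.4) -> [-17.4 392.    2.8] [ 0.   0.  -0.1]
```

```bash
python3 -m jog '[[[-1,35,0,0,0,0,8],[-3,80,0,0,0,0,8],[-5,125,0,0,0,0,8],[-7,175,0,0,0,0,8],[-9,225,0,0,0,0,8],[-11,275,0,0,0,0,8],[-14,325,0,0,0,0,8],[-17,370,0,0,0,0,8],[-18,392,0,0,0,0,8],[-18,392,30,0,0,0,8]]]'
python3 -m jog '[[[0,0,20,0,0,0,8],[0,0,40,0,0,0,8],[0,0,44,0,0,0,8],[0,0,44,0,0,0,8],[0,0,44,0,0,0,8],[0,0,44,0,0,0,8]]]'
python3 - <<'E'
from h import *
d=cap('wrist');to([(526,-33.6,66,5.4)])
cv2.imwrite('pics/w12.png',cv2.resize(cv2.cvtColor(d['image'],cv2.COLOR_RGB2BGR)[200:290,200:350],None,fx=4,fy=4,interpolation=cv2.INTER_CUBIC))
E
```

```text
time: 52.55
position: [0.5278, -0.0393, 0.1285]
tool_rot: [3.136, 0.132, 0.005]
ft_force: [1.1, -0.2, -0.9]
grip_width: 0.219
grip_force: 40.0
time: 53.15
position: [0.5268, -0.0332, 0.0847]
tool_rot: [3.138, 0.146, 0.002]
ft_force: [0.5, 0.2, -0.7]
grip_width: 0.218
grip_force: 40.0
(526, -33.6, 66, 5.4) -> [-0.8  0.2 18.7] [ 0.  -0.1 -0.1]
```

View pics/w12.png

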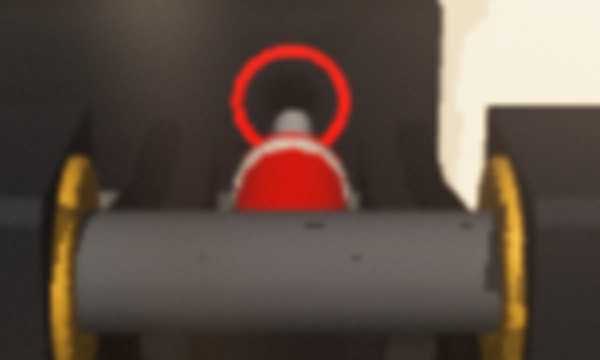

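The pin tip (crop 291,120) is laterally aligned with the socket_3 ring (crop 291,97). I lower it.

```bash
python3 -m jog '[[[-0.8,0.1,0,0,0,0,8],[-0.8,0.1,3,0,0,0,8],[-0.8,0.1,7,0,0,0,8],[-0.8,0.1,11,0,0,0,8],[-0.8,0.1,15,0,0,0,8],[-0.8,0.1,18,0,0,0,8],[-0.8,0.1,18,0,0,0,8]]]'
```

```text
time: 53.9
position: [0.525, -0.0334, 0.0653]
tool_rot: [-3.138, -0.146, 0.001]
ft_force: [-0.3, -0.7, -0.6]
grip_width: 0.214
grip_force: 40.0
```

```bash
python3 -m jog '[[[0,0,4,0,0,0,8],[0,0,8,0,0,0,8],[0,0,11,0,0,0,8],[0,0,14,0,0,0,8],[0,0,16,0,0,0,8],[0,0,18,0,0,0,8],[0,0,18,0,0,0,8]]]'
```

```text
time: 54.6
position: [0.5261, -0.0334, 0.0487]
tool_rot: [3.138, 0.146, 0.002]
ft_force: [-1.2, 0.2, 5.1]
grip_width: 0.219
grip_force: 40.0
```

```bash
python3 -m jog '[[[0,0,0,0,0,0,20],[0,0,0,0,0,0,30],[0,0,0,0,0,0,32],[0,0,0,0,0,0,32],[0,0,-15,0,0,0,32],[0,0,-45,0,0,0,32],[0,0,-85,0,0,0,32],[-30,0,-125,0,0,0,20],[-60,-30,-160,0,0,0,8],[-80,-70,-180,0,0,0,0]]]'
python3 -m jog '[[[-4,-10,0,0,0,0,0],[-4,-30,0,0,0,0,0],[-4,-30,0,0,0,0,0],[-4,-30,0,0,0,0,0],[-4,-30,0,0,0,0,0]]]'
python3 - <<'E'
from h import *
d=cap('wrist','w13.png'); P=pts(d)
for c in((451,121.3),(458.6,41.2),(466,-38.2)): core(P,*c,zc=38,r=38)
q=P[np.isfinite(P[...,0])]*1000
for g in((512.8,127.2),(520.3,47),(527.8,-32.4)):
    k=q[(np.hypot(q[:,0]-g[0],q[:,1]-g[1])<16)&(q[:,2]>80)]; print('plug top',len(k),np.round(np.median(k,0),1),np.round(np.percentile(k[:,2],[10,90]),1))
to([(455.6,185.6,80,5.4)])
P=pts(cap('top'));core(P,633.7,-205.3,zc=22,r=40);core(P,630.8,-267.8,zc=22,r=40)
E
```

```text
time: 55.6
position: [0.4512, 0.0094, 0.2187]
tool_rot: [3.138, 0.141, -0.003]
ft_force: [-1.2, -0.9, -0.3]
grip_width: 0.179
grip_force: 0.0
time: 56.1
position: [0.4442, 0.0383, 0.217]
tool_rot: [-3.138, -0.143, 0.006]
ft_force: [-0.4, -0.8, -0.1]
grip_width: 0.008
grip_force: 0.0
core 2085 [451.2 120.8] [64.  35.6] yaw 5.3 ztop 56.0
core 2066 [458.4  41.2] [64.2 35.6] yaw 5.8 ztop 55.9
core 2096 [466.6 -38. ] [64.  35.7] yaw 5.5 ztop 55.8
plug top 517 [511.8 125.8  93.5] [92.6 94.5]
plug top 507 [519.3  46.7  93.5] [92.6 94.3]
plug top 526 [526.5 -32.2  93.4] [92.4 94.3]
(455.6, 185.6, 80, 5.4) -> [  25.3 -145.5  137.1] [-0.1  0.2 -0.2]
core 217 [ 630.6 -202.1] [64.9 35.4] yaw -4.7 ztop 42.8
core 221 [ 626.7 -276.7] [63.6 57.3] yaw -3.7 ztop 44.0
```

View pics/w13.png

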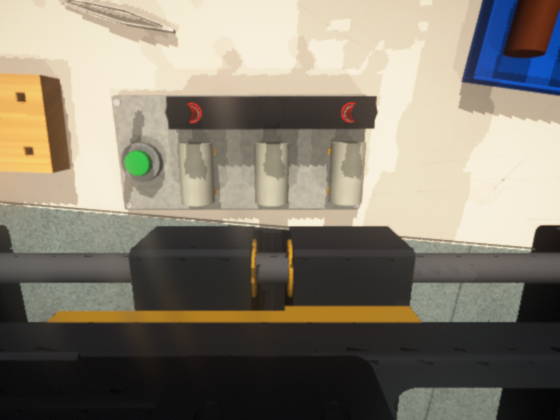

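All three plug tops read z ≈ 93.5 mm, which is fully home, and the cores at (197,174), (271,174) and (346,174) are seated. I press the button at (137,163).

```bash
python3 -m jog '[[[8,-35,0,0,0,0,0],[15,-80,0,0,0,0,0],[22,-120,20,0,0,0,0],[25,-145,60,0,0,0,0],[25,-145,100,0,0,0,0],[25,-145,137,0,0,0,0],[25,-145,157,0,0,0,0],[25,-145,157,0,0,0,0],[25,-145,157,0,0,0,0],[25,-145,157,0,0,0,0]]]'
python3 - <<'E'
from h import *
to([(455.6,185.6,28,5.4)])
E
```

```text
time: 57.2
position: [0.4566, 0.1858, 0.0613]
tool_rot: [3.138, 0.143, -0.002]
ft_force: [-0.2, -0.0, 0.0]
grip_width: 0.007
grip_force: 0.0
(455.6, 185.6, 28, 5.4) -> [-1.   0.1 33.3] [ 0.   0.1 -0.2]
```

```bash
python3 -m jog '[[[-1,0,15,0,0,0,0],[-1,0,25,0,0,0,0],[-1,0,29,0,0,0,0],[-1,0,32,0,0,0,0],[-1,0,34,0,0,0,0],[-1,0,34.5,0,0,0,0],[-1,0,34.5,0,0,0,0],[-1,0,34.5,0,0,0,0],[-1,0,34.5,0,0,0,0]]]'
```

```text
time: 58.1
position: [0.4544, 0.1847, 0.028]
tool_rot: [3.133, 0.143, -0.006]
ft_force: [-8.5, -6.1, 28.2]
grip_width: 0.007
grip_force: 14.4
```

```bash
python3 -m jog '[[[0,0,-5,0,0,0,0],[0,0,-20,0,0,0,0],[0,0,-60,0,0,0,0],[0,0,-105,0,0,0,0],[-5,20,-150,0,0,0,0],[-10,60,-190,0,0,0,0],[-10,100,-200,0,0,0,0],[-10,100,-200,0,0,0,0],[-10,100,-200,0,0,0,0],[-10,100,-200,0,0,0,0]]]'
python3 - <<'E'
from h import *
d=cap('wrist'); P=pts(d); hsv=cv2.cvtColor(d['image'],cv2.COLOR_RGB2HSV).astype(int)
q=P[(hsv[...,0]>45)&(hsv[...,0]<90)&(hsv[...,1]>120)&(np.hypot(P[...,0]-.4556,P[...,1]-.1856)<.02)]; print('btn z',np.round(np.median(q,0)*1000,1),len(q))
for c in((451,121.3),(458.6,41.2),(466,-38.2)): core(P,*c,zc=38,r=38)
q=P[np.isfinite(P[...,0])]*1000
for g in((512.8,127.2),(520.3,47),(527.8,-32.4)):
    k=q[(np.hypot(q[:,0]-g[0],q[:,1]-g[1])<16)&(q[:,2]>80)]; print('plug',len(k),np.round(np.median(k,0),1))
E
```

```text
time: 59.1
position: [0.4535, 0.0866, 0.2252]
tool_rot: [3.138, 0.147, -0.006]
ft_force: [-0.1, 0.2, 0.1]
grip_width: 0.007
grip_force: 0.0
btn z [455.9 185.5  33.4] 453
core 1932 [451.2 120.9] [64.3 35.4] yaw 5.2 ztop 55.9
core 1924 [458.6  41.5] [64.2 35.5] yaw 6.0 ztop 55.8
core 1948 [466.6 -36.9] [64.1 34.2] yaw 4.9 ztop 55.8
plug 469 [511.9 126.2  93.4]
plug 474 [519.3  46.9  93.4]
plug 496 [526.6 -31.7  93.3]
```

```bash
python3 -c "
from bench import ctrl
print(ctrl.close_job())"
```

```text
the job is handed in; nothing more can be done
None
```

The job is handed in, but the judge gave no result: both dark cores lie in the tray, all three pale cores sit in their nests with a plug fully home at each, and the green button was pressed and is back up.

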